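# Find a sensor boom's balance point on the fulcrum and lock its hanger there

### The job

The sensor module in this boom's housing has been changed, so its hanger saddle must be set again at the balance point. Slide the boom lengthwise across the fulcrum of the balancing stand, without lifting it off, until it tips up from the travel stop and stays level by itself; then slide the saddle along the boom until it sits centred over the fulcrum and press its locking pin fully down. Work gently: leave the boom balancing level on the fulcrum alone and do not disturb the other things on the bench.

Things in the scene. Friction and masses are not known exactly. Their poses are not given: they have to be found in the camera images.
- stand: grey balancing stand, screwed down, 96 (x) x 240 (y) x 60 mm; origin on the bench under its middle, y along its length, z up. A steel fulcrum bar crosses its middle; beside it two upright aluminium cheeks, 64 mm long in y, inner faces at x = +-11.5 mm, tops 60 mm above the bench, guide the boom
- fulcrum_top (a point): centre of the fulcrum bar's flat top, 50 mm above the bench; the flat is 16 mm wide along the stand's y and 23 mm long across it, and the boom stays level only while its balance point is above this flat (near its rim a touch, or the shifting of the saddle, sets it rocking or tips it back); axes as the stand
- stop_top (a point): centre of the top of the rubber travel stop at y = +92 mm of the stand: 18 mm across, 45 mm above the bench; a like one stands at y = -92 mm. On a stop the boom tilts by about 0.05 rad; freed, it may rock for a second or two before it rests
- boom: loose slotted aluminium rail 400 mm long (y), 20 x 20 mm, lying across the fulcrum between the cheeks, housing end down on the stop at the stand's +y side. Origin at the middle of its underside, y along it to the housing end, z up. 0.6 to 0.95 kg; the housing's weight is not known: the balance point is somewhere between y = 45 and 88 mm. Sliding it takes about 2 to 8 N
- housing_end (a point): middle of the black cap on the rail end beyond the housing, y = 200 mm of the boom, 10 mm above its underside: a free face to push on (a fingertip left leaning on it drags and keeps the boom from tipping freely). The grey housing, 36 wide x 46 long x 35 mm high, is fixed on top of the rail from y = 124 to 170 mm
- plain_end (a point): middle of the black cap on the other rail end, y = -200 mm of the boom, 10 mm above its underside
- saddle (a joint): position of the hanger saddle along the boom, in m: y of its middle from the boom's middle, positive towards the housing, -0.135 to 0.105. It slides at about 0.3 N and stays where it is left
- saddle_mid (a point): middle of the hanger saddle, 12 mm above the boom's upper face, axes as the boom. The saddle is a black plastic block on top of the boom: 30 mm long (along the boom) with flat upright ends, 20 mm wide, 19 mm high; two steel trunnion pins, 8 mm thick, 44 mm over the ends, stick out sideways
- lock_pin (a joint): how far the saddle's locking pin is pressed down, in m: 0 up, 0.005 fully down; takes about 4 N and stays where it is left
- pin_top (a point): centre of the top of the locking pin, a steel button 12 mm across in the middle of the saddle's top, 29 mm above the boom's upper face when up; axes as the boom
- tape_1: bystander, not to be moved: roll of masking tape lying flat, 100 x 98 x 25 mm; origin under its middle
- lab_timer: bystander, not to be moved: small white digital timer, 64 x 62 x 19 mm; origin under its middle
- conical_tube: bystander, not to be moved: capped centrifuge tube lying down, 119 mm long, 20 mm thick; origin under its middle
- pen_2: bystander, not to be moved: ballpoint pen lying down, 145 mm long; origin under its middle
- flask_cap: bystander, not to be moved: round screw cap, 32 mm across, 13 mm high; origin under its middle
- amber_vial: bystander, not to be moved: brown vial with black cap, 28 mm across, 62 mm high; origin under its middle
- petri_dish: bystander, not to be moved: clear round dish, 55 mm across, 13 mm high; origin under its middle

How it is judged:
On the way, in this order (a step that is already met when the one before it is completed fails the run):
1. the boom balances level on the fulcrum, hand off it (angle between boom's own z axis and vertical below 0.02 rad and z of boom in the frame of stand between 0.045 and 0.055 m and x of saddle_mid in the frame of stand between -0.012 and 0.012 m and contact force between the fingers and boom below 0.05 N), for 0.3 s.
2. the saddle stands over the fulcrum with the boom level (angle between boom's own z axis and vertical below 0.02 rad and z of boom in the frame of stand between 0.045 and 0.055 m and x of saddle_mid in the frame of stand between -0.012 and 0.012 m and y of saddle_mid in the frame of stand between -0.006 and 0.006 m), for 0.1 s.
3. the locking pin is pressed fully down there (y of saddle_mid in the frame of stand between -0.006 and 0.006 m and value of joint lock_pin above 0.004 m), for 0.1 s.
At the end, for the whole second after the job is handed in: The boom lies level (within 0.02 rad) and at rest on the fulcrum alone, between the cheeks; the saddle's middle is within 6 mm of the fulcrum's middle along the stand; the locking pin is down by more than 4 of its 5 mm; nothing is touched (all of step 1 and all of step 3 and linear speed of boom below 0.02 m/s and angular speed of boom below 0.1 rad/s).
It fails at once if the boom is lifted off the fulcrum (20 mm or more) (z of boom in the frame of stand above 0.073 m).
It fails at once if the boom is pressed or knocked against the stand with more than 40 N (contact force between boom and stand above 40 N).
It fails at once if the hand pushes on the boom or its saddle with more than 25 N (contact force between the fingers and boom above 25 N).
It fails at once if one of the other things is moved by more than 20 mm (distance of any of tape_1, lab_timer, conical_tube, pen_2, flask_cap, amber_vial, petri_dish from where it was at the start of the episode above 0.02 m).
It also fails if it takes over 72 s, if anything falls off the work surface, if the arm or the gripper's body presses on something with over 40 N, if the wrist force passes 120 N, or if a joint passes its speed limit or range.

### The arm

A 6-joint arm with a two-finger parallel gripper is mounted at the origin on a cart in front of the work surface, level with it; the furniture and walls round the work are solid. World frame = base frame: x ahead of the robot, y to its left, z up, the work surface at z = 0. Lengths are in m, angles in rad, forces in N, time in s.
With the tool pointing down it reaches from about 0.325 to 0.9 m from the base axis. Payload 3.5 kg.
Tool frame: the origin (TCP) lies between the finger pads; the fingertips stand 19 mm ahead of it and the grasp point (between the pads) is the TCP; z points along the fingers, y is the direction in which the jaws open and shut (so a half turn about z gives the same grasp; the last joint's range is limited). The gripper opens to 85 mm and grips with 20 to 120 N. Pads are 22 mm wide; open, the fingers measure 114 mm over their backs; the gripper's body (76 mm by 85 mm) begins 54 mm behind the grasp point. The pads swing forward as they close: fully open they stand 13 mm farther back than shut.
Start: joints at [1.025, 0.276, -0.026, 1.268, 0, 1.467], TCP at [0.268, 0.565, 0.215] pointing down, gripper open.
Joint ranges: [-3.12, 3.12], [-0.85, 1.88], [-1.08, 1.24], [-1.95, 2.15], [-1.57, 1.53], [-3.14, 3.14]. Speed limits (rad/s): [2.57, 2.57, 3.14, 3.14, 3.14, 3.14].

### API

Orientations are given as a rotation vector (axis times angle).
In Python, from cell import sense, optics, close_job, nets gives the robot as it stands.
- The arm moves only by the tool step_arm, never from a script. Its argument "series" is a list that holds one entry, the list of rows, each a list of 4 numbers: the shift along the tool's x, y, z in cm, then the turn about the tool's z in rad. A call has exactly 5 rows; each row is the pose to reach, as a shift and turn from the pose commanded when the call began, along the tool's axes at that moment; what a row does not reach only later rows make up. A row lasts 1/8 s, in which the tool goes at most 62.5 mm and 10.7 degrees, less where a joint would pass 70% of its speed; a pose out of reach is approached as far as the arm can. A call with a gripper value outside its range is refused whole. "hand" is the closure, from 0 (fully open) to 1 (shut), set as the call begins (left out, the last holds). The fingers move at their own pace and stop on an object; "newtons" is the grip in N (left out, the last holds). Time passes only in rows, so rows that repeat a pose let the fingers close, or fill a call up. It gives the time, the measured TCP pose, the force and the opening at its end, in the units of the state.
- sense(): the state, without advancing time (a new reading comes with each control period).
- optics.get_image(name): name is "scene" or "top" or "wrist"; returns a dict with "color" (420x560x3 uint8, red, green, blue), "depth" (420x560 float32, m along the optical axis (not along the pixel's ray), 0 where there is no reading), "camera_matrix" (3x3 intrinsics, pixels), "origin" and "rotation" of the camera in the world; the wrist camera has in their place "tool_from_camera" (4x4, takes a point from camera to tool coordinates, whose origin is the TCP and whose axes are the flange's). Camera axes: x right, y down, z forward; pixel columns grow to the right and rows downward; lengths in m; the calibration is good to about 2 mm. The wrist camera is an equidistant fisheye: a pixel r from the principal point sees the ray r / f radians off the axis. A picture is of the moment at which its call begins: read the wrist's pose just before it.
- close_job(): hands the job in, once; it reports no verdict.
Trained networks look in the newest picture that a camera, given by its name, has taken for a name from the list of things; names that differ only in an ending like _2 or _b are one class to them, and where a whole thing is asked for, a point or a joint stands for the part that bears it (a point fixed in the world has none). Each returns a list of dicts, best first, with "confidence" (0 to 1); they miss things now and then, are a little off and sometimes report something else, mostly with a low value. They report only what shows in the picture. A call takes as long as a camera call.
- nets.boxes_of(camera, thing): "location" ([x, y, z] in m, in the coordinates of the camera as it stood for that picture, good to about 4 mm: the middle of the surface that is visible of it).
- nets.place_of(camera, thing): "location" ([x, y, z] in m, in the coordinates of the camera as it stood for that picture, good to about 4 mm: a listed point, or the origin of a listed thing).
The state is a dict: "t": time; "q": joint angles; "qd": joint speeds; "joint_efforts": joint torques, N m; "eef_pos": TCP position; "tool_rot": TCP orientation; "contact_force": force on the tool from outside, world axes, zero at the start; "wrist_torque": the same for the moment, N m; "finger_gap": finger opening in m.
Only numpy, scipy, OpenCV 4.12 (cv2) and the standard library are available. Lean on these libraries where they do the work, as an engineer would, in place of code of your own. Each camera call takes 0.05 s, during which the arm holds its last target.

## Working session

There is one attempt and no reset: what is moved stays moved. The work goes in short steps, Python scripts to look and compute and a tool call to move; the robot and the scene stay as the last step left them, time stands still between calls to the robot, and variables do not carry over. Pictures are saved under pics/ and viewed, and the job is handed in when it is done.

Besides the shell and the picture viewer there is one more tool, called after "Emit:" as a command line: name --argument value ..., lists and objects as JSON in quotes. step_arm: Moves the arm, as the interface text tells. Its arguments: {"type":"object","properties":{"series":{"type":"array"},"hand":{"type":"number"},"newtons":{"type":"number"}},"required":["series"]}

```bash
ls; mkdir -p pics; python3 - <<'E'
from cell import sense, optics, close_job, nets
import cv2,numpy as np
s=sense(); print({k:np.round(v,4).tolist() for k,v in s.items()})
for c in ["scene","top"]:
    im=optics.get_image(c)
    cv2.imwrite(f"pics/{c}0.png",im["color"][:,:,::-1])
    R=np.array(im["rotation"]);o=np.array(im["origin"]);print(c,o,R.tolist(),im["camera_matrix"].tolist() if hasattr(im["camera_matrix"],'tolist') else im["camera_matrix"])
    for n in ["fulcrum_top","stop_top","boom","housing_end","plain_end","saddle_mid","pin_top","stand"]:
        r=nets.place_of(c,n)
        for d in r[:2]: print(n,round(d["confidence"],2),np.round(R@np.array(d["location"])+o,4))
print(sense()["t"])
E
```

```text
pics
{'t': 0.0, 'q': [1.0246, 0.2771, -0.0279, 1.268, -0.0, 1.4674], 'qd': [0.0008, 0.0001, 0.0007, 0.0002, 0.0005, -0.0001], 'joint_efforts': [0.0, -44.5509, 29.5204, 0.0164, 0.0, 0.0], 'eef_pos': [0.2674, 0.564, 0.2133], 'tool_rot': [-0.6898, -3.0642, 0.0034], 'contact_force': [0.3976, 0.1386, -0.1236], 'wrist_torque': [-0.0071, 0.0198, 0.0566], 'finger_gap': 0.0855}
scene [0.54944985 0.57939675 1.09765335] [-0.09764375369251012, -3.0347815168792764, 0.7906866894527935] [[391.64249107513047, 0.0, 277.3084250823335], [0.0, 391.64249107513047, 211.6142398812885], [0.0, 0.0, 1.0]]
fulcrum_top 0.57 [1.3983 1.4283 1.9465]
stop_top 0.61 [1.1034 1.1334 1.6516]
boom 0.98 [1.4182 1.4482 1.9664]
housing_end 0.79 [0.8084 0.8383 1.3566]
plain_end 0.96 [2.0497 2.0796 2.5979]
plain_end 0.26 [1.4154 1.4453 1.9636]
saddle_mid 0.62 [1.6322 1.6621 2.1804]
stand 0.88 [1.3478 1.3778 1.896 ]
top [0.2294548  0.01836385 1.37431586] [-2.04394767686501, 2.1670626674133726, -0.23567254806637872] [[422.63256061466456, 0.0, 282.2123428801551], [0.0, 422.63256061466456, 206.4136050840639], [0.0, 0.0, 1.0]]
fulcrum_top 0.79 [ 0.094  -0.1171  1.2389]
stop_top 0.94 [0.327  0.1159 1.4719]
boom 0.69 [ 0.0788 -0.1323  1.2236]
boom 0.54 [0.3254 0.1144 1.4703]
housing_end 0.98 [0.5551 0.344  1.6999]
housing_end 0.32 [ 0.0182 -0.1929  1.163 ]
plain_end 0.8 [-0.3918 -0.6029  0.7531]
plain_end 0.29 [ 0.1126 -0.0985  1.2575]
saddle_mid 0.39 [-0.0779 -0.289   1.067 ]
saddle_mid 0.28 [1.0602 0.8492 2.2051]
stand 0.7 [ 0.1129 -0.0982  1.2577]
0.9
```

```bash
cat > h.py <<'E'
from cell import sense, optics, close_job, nets
import cv2,numpy as np
from scipy.spatial.transform import Rotation as Ro
def RT(im): return Ro.from_rotvec(im["rotation"]).as_matrix(), np.array(im["origin"])
def place(c,R,o,names,k=2):
    for n in names:
        for d in nets.place_of(c,n)[:k]: print(c,n,round(d["confidence"],2),np.round(R@np.array(d["location"])+o,4))
def cloud(im):
    d=im["depth"];K=im["camera_matrix"];R,o=RT(im)
    v,u=np.mgrid[:d.shape[0],:d.shape[1]]
    p=np.stack([(u-K[0,2])/K[0,0]*d,(v-K[1,2])/K[1,1]*d,d],-1)
    P=p@R.T+o; P[d==0]=np.nan
    return P
E
python3 - <<'E'
from h import *
for c in ["scene","top"]:
    im=optics.get_image(c); np.savez(f"{c}0.npz",**im)
    R,o=RT(im)
    place(c,R,o,["fulcrum_top","stop_top","boom","housing_end","plain_end","saddle_mid","pin_top","stand"])
print(sense()["t"])
E
```

```text
scene fulcrum_top 0.95 [0.4628 0.0295 0.0515]
scene fulcrum_top 0.67 [ 6.518e-01 -7.020e-02  6.000e-04]
scene stop_top 0.83 [0.4572 0.125  0.0454]
scene boom 0.94 [0.4633 0.0255 0.0514]
scene boom 0.48 [0.4609 0.035  0.002 ]
scene housing_end 0.81 [0.4465 0.2267 0.0513]
scene plain_end 0.95 [ 0.477  -0.1775  0.0749]
scene plain_end 0.35 [0.4465 0.2269 0.0517]
scene saddle_mid 0.64 [ 0.4684 -0.0424  0.0816]
scene pin_top 0.26 [0.456  0.1262 0.0463]
scene stand 0.79 [ 4.619e-01  3.560e-02 -3.000e-04]
scene stand 0.73 [ 0.648  -0.4176 -0.0034]
top fulcrum_top 0.64 [0.4591 0.0295 0.0489]
top stop_top 0.7 [0.4523 0.1291 0.0465]
top boom 0.83 [0.4626 0.0241 0.0502]
top housing_end 0.82 [0.4448 0.2265 0.0505]
top plain_end 0.61 [ 0.4787 -0.176   0.0696]
top plain_end 0.46 [0.4615 0.0243 0.0452]
top saddle_mid 0.67 [ 0.4715 -0.0363  0.0808]
top saddle_mid 0.58 [ 0.4976  0.4348 -0.004 ]
top stand 0.9 [0.4593 0.0366 0.0007]
1.8
```

View pics/scene0.png

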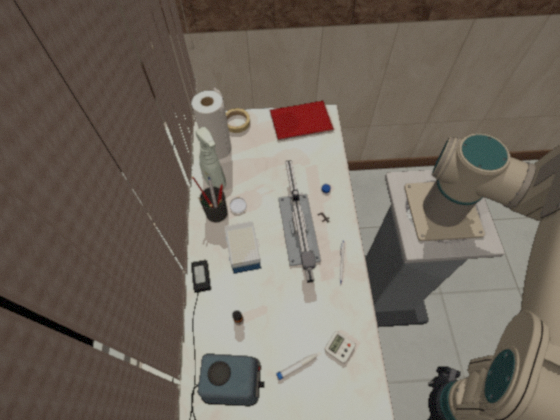

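View pics/top0.png

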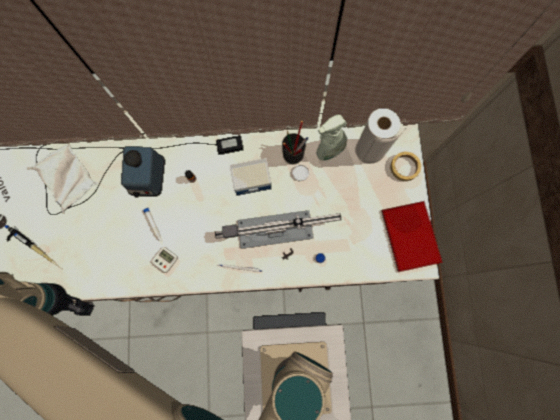

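```bash
python3 - <<'E'
from h import *
for c,box in [("scene",(150,300,270,360)),("top",(190,280,200,350))]:
    im=np.load(f"{c}0.npz")
    a,b,l,r=box
    cv2.imwrite(f"pics/{c}_crop.png",cv2.resize(im["color"][a:b,l:r,::-1],None,fx=4 if c=="scene" else 5,fy=4 if c=="scene" else 5,interpolation=cv2.INTER_CUBIC))
    P=cloud(im).reshape(-1,3)
    # boom-ish points
    ang=0.0795; e=np.array([-np.sin(ang),np.cos(ang)]); n=np.array([np.cos(ang),np.sin(ang)])
    q=P[:,:2]-np.array([0.461,0.030]); s=q@e; t=q@n
    for z0,z1,lab in [(0.03,0.2,"hi")]:
        m=(P[:,2]>z0)&(P[:,2]<z1)&(abs(t)<0.06)&(abs(s)<0.3)
        for k in np.arange(-0.25,0.27,0.01):
            mm=m&(s>=k)&(s<k+0.01)
            if mm.sum(): print(c,round(k,3),mm.sum(),"t",np.round([t[mm].min(),t[mm].max()],3),"z",np.round(np.percentile(P[mm,2],[10,50,95]),3))
E
```

```text
scene -0.21 9 t [-0.005  0.011] z [0.08  0.083 0.087]
scene -0.2 22 t [-0.007  0.012] z [0.077 0.081 0.086]
scene -0.19 16 t [-0.007  0.013] z [0.078 0.08  0.083]
scene -0.18 17 t [-0.007  0.012] z [0.077 0.08  0.084]
scene -0.17 21 t [-0.007  0.013] z [0.076 0.08  0.084]
scene -0.16 19 t [-0.005  0.012] z [0.075 0.079 0.082]
scene -0.15 18 t [-0.006  0.012] z [0.072 0.078 0.082]
scene -0.14 21 t [-0.007  0.012] z [0.075 0.078 0.084]
scene -0.13 16 t [-0.006  0.013] z [0.069 0.078 0.081]
scene -0.12 21 t [-0.008  0.012] z [0.075 0.078 0.081]
scene -0.11 25 t [-0.006  0.012] z [0.069 0.076 0.079]
scene -0.1 7 t [-0.008  0.012] z [0.076 0.077 0.08 ]
scene -0.09 8 t [-0.001  0.013] z [0.081 0.095 0.097]
scene -0.08 22 t [-0.019  0.024] z [0.089 0.093 0.103]
scene -0.07 47 t [-0.017  0.025] z [0.086 0.092 0.106]
scene -0.06 48 t [-0.007  0.012] z [0.072 0.082 0.094]
scene -0.05 19 t [-0.008  0.012] z [0.07  0.073 0.078]
scene -0.04 24 t [-0.007  0.012] z [0.069 0.074 0.077]
scene -0.03 27 t [-0.012  0.019] z [0.059 0.07  0.076]
scene -0.02 38 t [-0.014  0.02 ] z [0.057 0.067 0.074]
scene
[... 2502 characters left out ...]
 0.009] z [0.055 0.065 0.068]
top 0.07 23 t [-0.01  0.01] z [0.058 0.063 0.071]
top 0.08 23 t [-0.01   0.009] z [0.052 0.064 0.068]
top 0.09 23 t [-0.01  0.01] z [0.059 0.063 0.068]
top 0.1 21 t [-0.01   0.008] z [0.058 0.062 0.067]
top 0.11 34 t [-0.015  0.013] z [0.059 0.064 0.092]
top 0.12 43 t [-0.018  0.018] z [0.09  0.098 0.103]
top 0.13 40 t [-0.018  0.017] z [0.09  0.096 0.1  ]
top 0.14 43 t [-0.018  0.019] z [0.091 0.097 0.1  ]
top 0.15 39 t [-0.019  0.016] z [0.091 0.096 0.099]
top 0.16 25 t [-0.018  0.018] z [0.088 0.094 0.098]
top 0.17 19 t [-0.01   0.009] z [0.052 0.059 0.065]
top 0.18 22 t [-0.011  0.011] z [0.051 0.058 0.064]
top 0.19 11 t [-0.009  0.008] z [0.054 0.058 0.062]
```

```bash
python3 - <<'E'
from h import *
im=optics.get_image("top");R,o=RT(im)
place("top",R,o,["lab_timer","conical_tube","pen_2","flask_cap","amber_vial","petri_dish"],1)
E
```

```text
top lab_timer 0.84 [0.3832 0.397  0.0012]
top conical_tube 0.72 [ 0.5006  0.4327 -0.0024]
top pen_2 0.68 [ 0.3425  0.1582 -0.0006]
top flask_cap 0.65 [ 0.3531 -0.1071 -0.0022]
top amber_vial 0.33 [0.3841 0.3983 0.0033]
top petri_dish 0.63 [ 0.6474 -0.0622 -0.0013]
```

View pics/scene_crop.png

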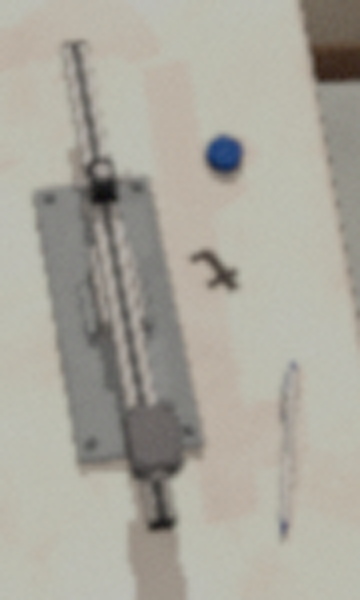

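View pics/top_crop.png

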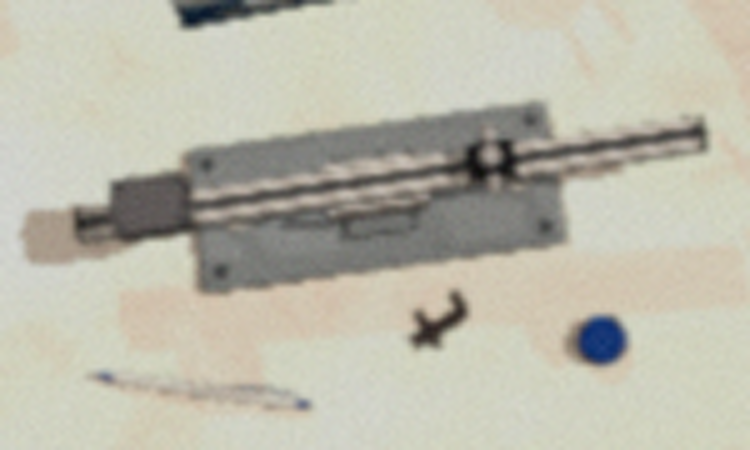

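```bash
cat >> h.py <<'E'
def rel(x,y,z,yaw=None,s=None):
    "yaw: desired world angle of tool y axis; returns tool shift cm, turn"
    s=s or sense(); R=Ro.from_rotvec(s["tool_rot"]).as_matrix()
    d=R.T@(np.array([x,y,z])-s["eef_pos"])*100
    cur=np.arctan2(R[1,1],R[0,1]); 
    dt=0 if yaw is None else (yaw-cur+np.pi)%(2*np.pi)-np.pi
    print("shift cm",np.round(d,2),"turn",round(-dt,3),"eef",np.round(s["eef_pos"],4),"cur yaw",round(cur,3),"F",np.round(s["contact_force"],2),"gap",round(s["finger_gap"],4),"t",s["t"], "toolz",np.round(R[:,2],3))
E
python3 -c "
from h import *
rel(0.442,0.275,0.2133,1.650)"
```

```text
shift cm [-28.15 -18.71   0.12] turn -0.522 eef [0.2678 0.5647 0.2145] cur yaw 1.128 F [-0.1  -0.09 -0.07] gap 0.0856 t 2.15 toolz [-0.  0. -1.]
```

Emit:
step_arm --series '[[[-6,-4,0,-0.17],[-11,-7.4,0,-0.34],[-16.5,-11,0,-0.522],[-22,-14.7,0,-0.522],[-26.5,-17.6,0,-0.522]]]' --hand 1 --newtons 20

```text
t: 2.78
eef_pos: [0.4278, 0.2985, 0.2148]
tool_rot: [-0.125, 3.138, 0.001]
contact_force: [0.3, 1.5, 0.8]
finger_gap: -0.0002
```

```bash
python3 -c "
from h import *
rel(0.442,0.278,0.066,1.650)"
```

```text
shift cm [-1.24 -2.16 14.88] turn 0.0 eef [0.4278 0.2985 0.2148] cur yaw 1.65 F [0.32 1.48 0.75] gap -0.0002 t 2.775 toolz [ 0.001  0.    -1.   ]
```

Emit:
step_arm --series '[[[-1.2,-1.9,4,0],[-1.2,-1.9,8,0],[-1.2,-1.9,12,0],[-1.2,-1.9,14.6,0],[-1.2,-1.9,14.8,0]]]'

```text
t: 3.4
eef_pos: [0.4384, 0.2811, 0.0645]
tool_rot: [0.124, -3.135, 0.003]
contact_force: [-0.3, -0.2, 0.7]
finger_gap: -0.0001
```

```bash
cat >> h.py <<'E'
def snap(c,name,crop=None,f=1):
    s=sense(); im=optics.get_image(c); a=im["color"][:,:,::-1]
    if crop: a=a[crop[0]:crop[1],crop[2]:crop[3]]
    cv2.imwrite(f"pics/{name}.png",cv2.resize(a,None,fx=f,fy=f,interpolation=cv2.INTER_CUBIC)); return s,im
E
python3 -c "
from h import *
rel(0.4445,0.235,0.066,1.650)
s,im=snap('wrist','w1')
np.savez('w1.npz',**im); print(im['tool_from_camera'],im['camera_matrix'])
snap('scene','s1',(150,300,270,370),5)"
```

```text
shift cm [-0.24 -4.64 -0.14] turn -0.0 eef [0.4384 0.2811 0.0645] cur yaw 1.65 F [-0.34 -0.2   0.71] gap -0.0001 t 3.4 toolz [-0.004 -0.002 -1.   ]
[[ 3.75052824e-04 -9.56501255e-01 -2.91727971e-01  7.49199348e-02]
 [ 9.99999906e-01  2.95708517e-04  3.16072610e-04  7.11732168e-04]
 [-2.16057402e-04 -2.91728063e-01  9.56501276e-01 -1.60050320e-01]
 [ 0.00000000e+00  0.00000000e+00  0.00000000e+00  1.00000000e+00]] [[325.1922621    0.         278.51045009]
 [  0.         325.1922621  206.32711281]
 [  0.           0.           1.        ]]
```

View pics/w1.png

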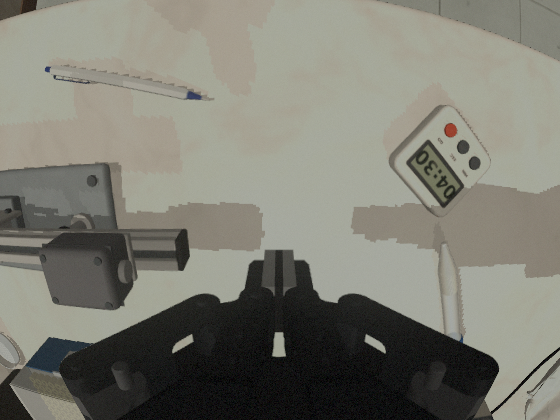

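View pics/s1.png

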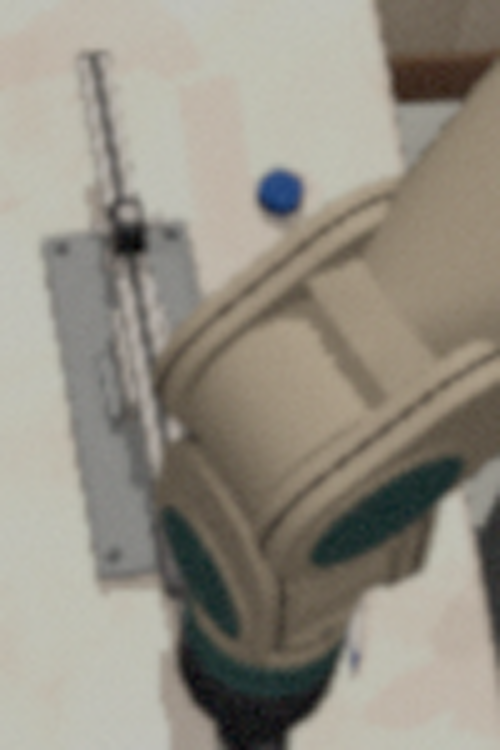

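Emit:
step_arm --series '[[[-0.25,-1.2,0,0],[-0.25,-2.2,0,0],[-0.25,-3.0,0,0],[-0.25,-3.5,0,0],[-0.25,-3.9,0,0]]]'

```text
t: 4.12
eef_pos: [0.446, 0.243, 0.0666]
tool_rot: [-0.124, 3.139, 0.0]
contact_force: [0.8, 0.5, 0.2]
finger_gap: -0.0002
```

```bash
python3 -c "
from h import *
rel(0.4445,0.235,0.066,1.650)
s,im=snap('wrist','w2')
"
```

```text
shift cm [ 0.21 -0.79  0.06] turn -0.0 eef [0.446  0.243  0.0666] cur yaw 1.65 F [0.78 0.52 0.2 ] gap -0.0002 t 4.125 toolz [ 0.  0. -1.]
```

View pics/w2.png

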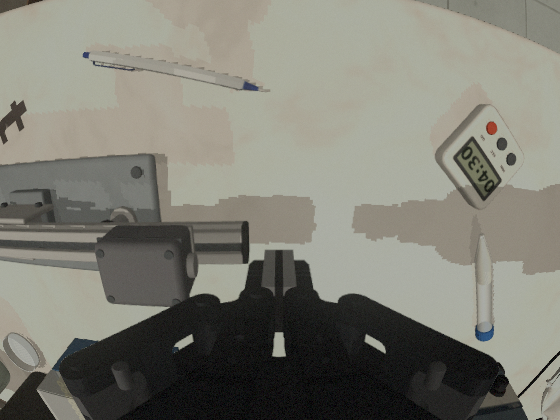

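```bash
cat >> h.py <<'E'
def w_px(P,T,K):  # tool pts -> pixel
    Ti=np.linalg.inv(T); c=Ti[:3,:3]@np.array(P)+Ti[:3,3]
    th=np.arctan2(np.hypot(c[0],c[1]),c[2]); ph=np.arctan2(c[1],c[0]); r=K[0,0]*th
    return np.round([K[0,2]+r*np.cos(ph),K[1,2]+r*np.sin(ph)],1)
def w_ray(u,v,T,K):
    dx,dy=u-K[0,2],v-K[1,2]; r=np.hypot(dx,dy); th=r/K[0,0]
    d=np.array([np.sin(th)*dx/r,np.sin(th)*dy/r,np.cos(th)]); return T[:3,3],T[:3,:3]@d
def w_at(u,v,z,s,T,K):
    "world point on ray at world height z"
    R=Ro.from_rotvec(s["tool_rot"]).as_matrix(); o,d=w_ray(u,v,T,K)
    o=R@o+np.array(s["eef_pos"]); d=R@d; return o+d*(z-o[2])/d[2]
E
python3 -c "
from h import *
w=np.load('w1.npz');T=w['tool_from_camera'];K=w['camera_matrix']
for x in (-.011,0,.011): print(w_px([x,0,.019],T,K),w_px([x,-.0075,.019],T,K))
s=sense()
for u,v in [(249,222),(249,262),(244,222),(98,258),(100,303),(190,303)]: print(u,v,w_at(u,v,0.06,s,T,K))
"
```

```text
[277.2 255.6] [264.9 255.5]
[277.2 238.9] [264.6 238.9]
[277.2 221.6] [264.4 221.6]
249 222 [0.43202108 0.22624522 0.06      ]
249 262 [0.45639977 0.22737413 0.06      ]
244 222 [0.43224745 0.22350751 0.06      ]
98 258 [0.46538596 0.12928332 0.06      ]
100 303 [0.50112457 0.12426301 0.06      ]
190 303 [0.48936382 0.19129496 0.06      ]
```

Emit:
step_arm --series '[[[0.1,-0.4,0,0],[0.1,-0.8,0,0],[0.1,-1.1,0,0],[0.1,-1.5,0,0],[0.1,-1.9,0,0]]]'

```text
t: 4.8
eef_pos: [0.4465, 0.2242, 0.0665]
tool_rot: [-0.125, 3.139, 0.0]
contact_force: [0.1, 0.1, -0.0]
finger_gap: 0.0001
```

```bash
python3 -c "
from h import *
rel(0.4445,0.235,0.066,1.650)
s,im=snap('wrist','w3')
"
```

```text
shift cm [0.12 1.09 0.05] turn 0.0 eef [0.4465 0.2242 0.0665] cur yaw 1.65 F [ 0.15  0.09 -0.01] gap 0.0001 t 4.8 toolz [ 0.  0. -1.]
```

View pics/w3.png

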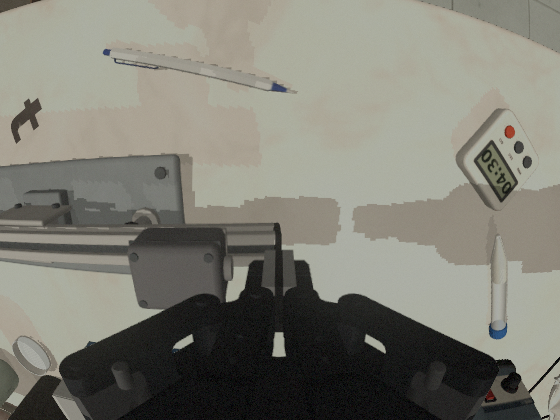

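```bash
python3 -c "
from h import *
s,im=snap('wrist','w4',(200,320,200,360),5)
np.savez('w4.npz',**im)
T=im['tool_from_camera'];K=im['camera_matrix'];D=im['depth']
for v in range(215,305,5):
  row=[]
  for u in (255,268,275,288,300):
    o,d=w_ray(u,v,T,K); dc=np.linalg.inv(T[:3,:3])@d
    p=o+d*D[v,u]/dc[2]; row.append((np.round(p*1000).astype(int)).tolist())
  print(v,row)
"
```

```text
215 [[-1, -16, 65], [-1, -7, 66], [-1, -2, 66], [0, 8, 65], [-1, 17, 66]]
220 [[-4, -17, 66], [-5, -7, 66], [-5, -2, 66], [-4, 8, 65], [-4, 17, 66]]
225 [[9, -13, 20], [8, -5, 21], [8, -1, 21], [-8, 8, 66], [-8, 17, 66]]
230 [[6, -13, 18], [6, -5, 18], [8, -1, 14], [-12, 8, 66], [-12, 17, 65]]
235 [[8, -12, 5], [8, -5, 5], [8, -1, 6], [-17, 8, 67], [-16, 17, 66]]
240 [[6, -12, 4], [5, -5, 5], [5, -1, 6], [-21, 8, 66], [-20, 17, 65]]
245 [[2, -12, 5], [2, -5, 6], [1, -1, 7], [-24, 8, 65], [-24, 17, 65]]
250 [[-3, -13, 9], [11, -4, -21], [11, -1, -21], [11, 5, -21], [-28, 17, 65]]
255 [[-4, -12, 6], [12, -4, -28], [12, -1, -28], [12, 5, -28], [-33, 17, 66]]
260 [[8, -10, -25], [11, -4, -32], [12, -1, -33], [12, 5, -33], [8, 11, -25]]
265 [[8, -10, -31], [12, -4, -38], [12, -1, -38], [12, 5, -39], [8, 10, -31]]
270 [[8, -9, -35], [11, -4, -42], [12, -1, -42], [11, 5, -41], [8, 10, -35]]
275 [[7, -9, -39], [12, -3, -46], [11, -1, -46], [11, 5, -45], [8, 10, -39]]
280 [[8, -9, -44], [11, -3, -49], [11, -1, -49], [11, 4, -49], [8, 10, -44]]
285 [[7, -9, -47], [12, -3, -55], [12, -1, -54], [12, 4, -54], [8, 9, -48]]
290 [[13, -8, -61], [13, -3, -60], [10, -1, -54], [13, 4, -60], [14, 8, -61]]
295 [[14, -7, -65], [12, -3, -62], [8, -1, -55], [12, 4, -62], [14, 8, -65]]
300 [[12, -7, -66], [13, -3, -66], [5, -1, -55], [12, 4, -65], [13, 8, -66]]
```

View pics/w4.png

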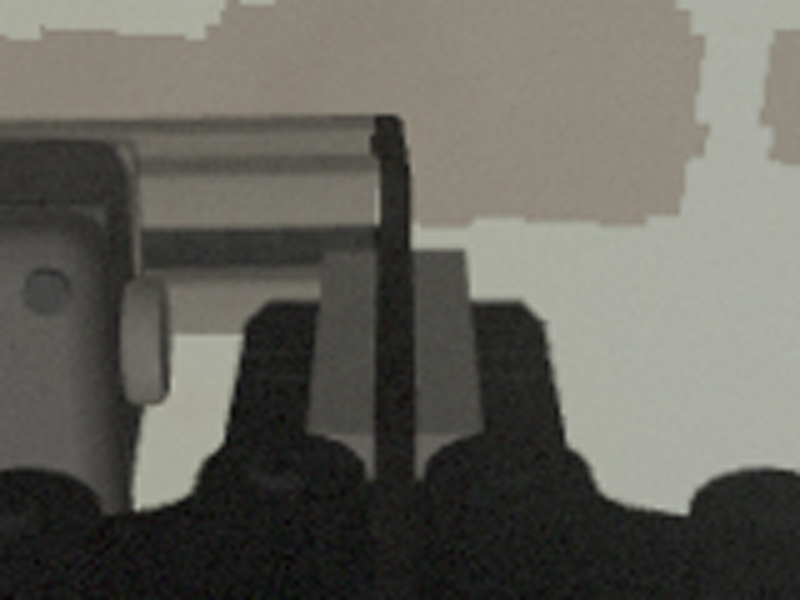

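```bash
python3 -c "
from h import *
im=np.load('w4.npz')
T=im['tool_from_camera'];K=im['camera_matrix'];D=im['depth']
def pt(u,v):
    o,d=w_ray(u,v,T,K); dc=np.linalg.inv(T[:3,:3])@d
    return o+d*D[v,u]/dc[2]
P=np.array([[pt(u,v) for u in range(0,560,4)] for v in range(240,420,4)]).reshape(-1,3)*1000
m=(abs(P[:,1])<90)&(P[:,2]<-5)&(P[:,0]<60)
P=P[m]
for a in range(-90,90,10):
    q=P[(P[:,1]>=a)&(P[:,1]<a+10)]
    if len(q): i=q[:,2].argmax(); print(a,len(q),q[i].round(),np.percentile(q[:,2],95).round())
"
```

```text
-80 1 [ -9. -70. -31.] -31.0
-70 78 [ 16. -65. -23.] -26.0
-60 199 [ 16. -54. -23.] -30.0
-50 291 [ 16. -42. -22.] -30.0
-40 339 [ 16. -38. -21.] -30.0
-30 277 [ 12. -26. -12.] -19.0
-20 245 [  8. -11. -29.] -61.0
-10 370 [ 11.  -0. -23.] -36.0
0 358 [ 11.   3. -23.] -36.0
10 284 [  8.  11. -25.] -46.0
20 195 [  7.  22. -61.] -68.0
30 243 [ 13.  31. -65.] -71.0
40 234 [ 12.  41. -77.] -85.0
50 133 [ 12.  51. -88.] -94.0
60 5 [  13.   61. -103.] -103.0
```

Emit:
step_arm --series '[[[0,1.2,0,0],[0,2.2,0,0],[0,2.5,0,0],[0,2.5,1.0,0],[0,2.5,2.0,0]]]'

```text
t: 5.52
eef_pos: [0.4442, 0.2493, 0.0457]
tool_rot: [0.125, -3.139, 0.0]
contact_force: [0.1, 0.1, -0.2]
finger_gap: -0.0003
```

```bash
python3 -c "
from h import *
s,im=snap('wrist','w5')
rel(0.4445,0.235,0.066,1.650)
np.savez('w5.npz',**im)
T=im['tool_from_camera'];K=im['camera_matrix'];D=im['depth']
for v in range(225,300,5):
  row=[]
  for u in (240,255,268,275,288):
    o,d=w_ray(u,v,T,K); dc=np.linalg.inv(T[:3,:3])@d
    p=o+d*D[v,u]/dc[2]; row.append((np.round(p*1000).astype(int)).tolist())
  print(v,row)
"
```

```text
shift cm [-0.04 -1.37 -2.18] turn -0.0 eef [0.443  0.2486 0.0442] cur yaw 1.65 F [-0.61 -0.68 -0.47] gap -0.0 t 5.575 toolz [-0.003 -0.001 -1.   ]
225 [[-1, -25, 45], [-1, -15, 46], [0, -6, 43], [0, -2, 44], [-1, 7, 45]]
230 [[-4, -25, 45], [-4, -15, 45], [-4, -6, 44], [-4, -2, 45], [-4, 7, 45]]
235 [[-8, -25, 44], [-8, -15, 46], [-8, -6, 46], [-8, -2, 45], [-8, 7, 46]]
240 [[-11, -26, 44], [-12, -15, 45], [-12, -6, 45], [-12, -2, 45], [-12, 7, 46]]
245 [[-16, -26, 45], [-15, -15, 44], [-16, -6, 45], [-16, -2, 46], [-16, 7, 45]]
250 [[-19, -26, 45], [-19, -16, 45], [11, -4, -21], [11, -1, -22], [11, 5, -22]]
255 [[-23, -26, 44], [-23, -16, 45], [11, -4, -27], [11, -1, -27], [12, 5, -28]]
260 [[-27, -26, 45], [7, -10, -24], [12, -4, -33], [12, -1, -33], [12, 5, -33]]
265 [[-31, -27, 45], [7, -10, -29], [12, -4, -37], [12, -1, -38], [12, 5, -38]]
270 [[-35, -27, 45], [7, -10, -34], [11, -4, -42], [12, -1, -42], [12, 5, -42]]
275 [[-39, -27, 45], [7, -9, -39], [11, -3, -46], [11, -1, -46], [11, 5, -45]]
280 [[-43, -27, 44], [8, -9, -43], [11, -3, -49], [11, -1, -49], [11, 4, -50]]
285 [[-48, -27, 45], [8, -9, -48], [11, -3, -53], [12, -1, -54], [11, 4, -53]]
290 [[-52, -28, 45], [14, -8, -62], [13, -3, -60], [10, -1, -55], [13, 4, -60]]
295 [[13, -13, -64], [14, -7, -65], [12, -3, -62], [8, -1, -55], [12, 4, -62]]
```

View pics/w5.png

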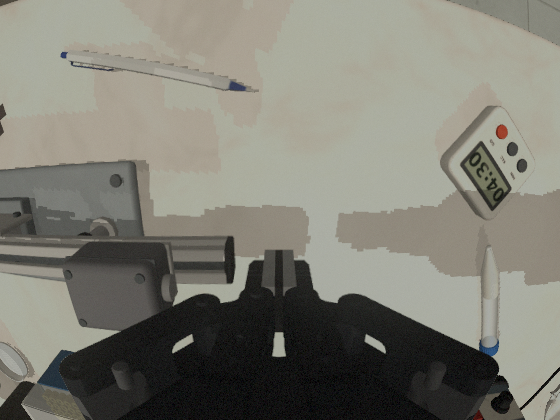

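Emit:
step_arm --series '[[[0,0,1.2,0],[0,-0.5,1.2,0],[0,-1.0,1.2,0],[0,-1.4,1.2,0],[0,-1.8,1.2,0]]]'

```text
t: 6.2
eef_pos: [0.4464, 0.2328, 0.035]
tool_rot: [-0.125, 3.138, 0.007]
contact_force: [-0.6, 5.2, 0.1]
finger_gap: -0.0001
```

```bash
python3 -c "
from h import *
rel(0.4445,0.235,0.066,1.650)
s,im=snap('wrist','w6')
"
```

```text
shift cm [ 0.17  0.25 -3.09] turn 0.0 eef [0.4464 0.2328 0.035 ] cur yaw 1.65 F [-0.56  5.25  0.1 ] gap -0.0001 t 6.2 toolz [ 0.001  0.004 -1.   ]
```

View pics/w6.png

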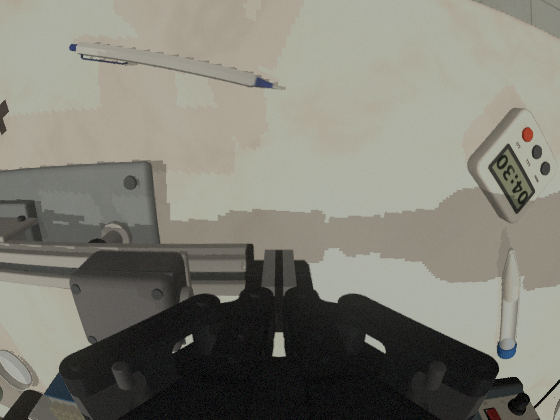

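Emit:
step_arm --series '[[[0,-0.7,0,0],[0,-1.4,0,0],[0,-2.1,0,0],[0,-2.8,0,0],[0,-3.3,0,0]]]'

```text
t: 6.88
eef_pos: [0.4505, 0.2015, 0.0363]
tool_rot: [-0.126, 3.135, 0.012]
contact_force: [-0.9, 9.2, 4.7]
finger_gap: 0.0002
```

```bash
python3 -c "
from h import *
rel(0.4445,0.235,0.066,1.650)
s,im=snap('wrist','w7')
"
```

```text
shift cm [ 0.31  3.41 -2.95] turn 0.001 eef [0.4505 0.2015 0.0363] cur yaw 1.651 F [-0.9   9.23  4.72] gap 0.0002 t 6.875 toolz [ 0.003  0.008 -1.   ]
```

View pics/w7.png

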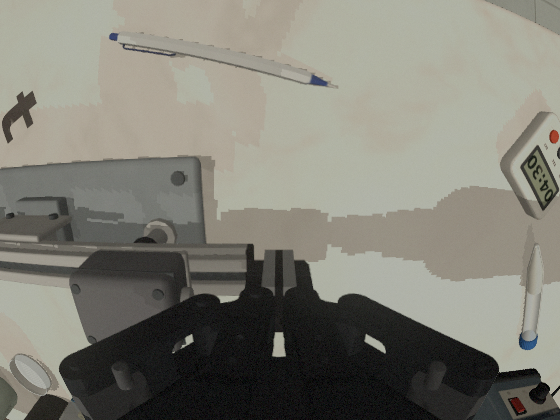

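Emit:
step_arm --series '[[[0,0.4,0,0],[0,0.8,0,0],[0,1.5,0,0],[0,1.5,0,0],[0,1.5,0,0]]]'

```text
t: 7.55
eef_pos: [0.4471, 0.2134, 0.0343]
tool_rot: [0.125, -3.139, 0.001]
contact_force: [0.3, -0.2, 0.1]
finger_gap: 0.0002
```

```bash
python3 -c "
from h import *
rel(0.4445,0.235,0.066,1.650)
s,im=snap('wrist','w8')
np.savez('w8.npz',**im)
"
```

```text
shift cm [ 0.09  2.17 -3.17] turn 0.0 eef [0.4471 0.2134 0.0343] cur yaw 1.65 F [ 0.26 -0.25  0.08] gap 0.0002 t 7.55 toolz [-0. -0. -1.]
```

View pics/w8.png

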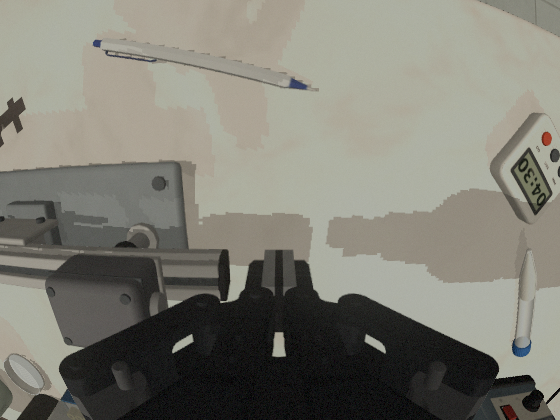

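```bash
cat >> h.py <<'E'
def wcloud(s,im):
    T=im['tool_from_camera'];K=im['camera_matrix'];D=im['depth']
    v,u=np.mgrid[:D.shape[0],:D.shape[1]]; dx,dy=u-K[0,2],v-K[1,2]; r=np.hypot(dx,dy)+1e-9; th=r/K[0,0]
    k=D*np.tan(th)/r
    p=np.stack([dx*k,dy*k,D],-1)@T[:3,:3].T+T[:3,3]
    R=Ro.from_rotvec(s["tool_rot"]).as_matrix()
    P=p@R.T+np.array(s["eef_pos"]); P[(D==0)|(th>1.4)]=np.nan; return P
E0=np.array([-np.sin(.0795),np.cos(.0795)]); N0=np.array([np.cos(.0795),np.sin(.0795)]); O0=np.array([0.461,0.033])
def st(P): q=P[...,:2]-O0; return q@E0,q@N0
def prof(P,smin=-.25,smax=.25,tm=0.009,zmin=0.03,zmax=.12,step=.02):
    s,t=st(P)
    for a in np.arange(smin,smax,step):
        m=(s>=a)&(s<a+step)&(abs(t)<tm)&(P[...,2]>zmin)&(P[...,2]<zmax)
        if m.sum()>3: print(round(a+step/2,3),m.sum(),np.round(np.percentile(P[m][:,2],[5,50,95]),4),"tmed",round(np.median(t[m]),4))
    m=(abs(t)<tm)&(P[...,2]>zmin)&(P[...,2]<zmax)&(abs(s)<.3); print("s range",np.round(np.percentile(s[m],[.2,99.8]),4))
E
python3 -c "
from h import *
im=np.load('w8.npz'); s=sense()
P=wcloud(s,im)
for u,v in [(5,253),(30,256),(200,258),(215,258),(200,280),(100,240),(105,280),(60,400),(160,183)]: print(u,v,P[v,u].round(4))
for c in ['top','scene']:
    i2=optics.get_image(c); print(c); prof(cloud(i2))
    snap(c,c+'8',(150,300,200,370),4)
"
```

```text
5 253 [0.4521 0.0546 0.0673]
30 256 [0.451  0.0764 0.0665]
200 258 [0.4463 0.1746 0.0504]
215 258 [0.446  0.1822 0.0496]
200 280 [0.454  0.1764 0.0591]
100 240 [0.4613 0.0937 0.0123]
105 280 [0.4377 0.1457 0.0956]
60 400 [nan nan nan]
160 183 [0.4177 0.1422 0.0168]
top
-0.24 29 [0.0754 0.0805 0.0861] tmed 0.0002
-0.22 35 [0.0729 0.0793 0.0834] tmed 0.0014
-0.2 39 [0.0738 0.0787 0.0822] tmed 0.0008
-0.18 33 [0.0731 0.0783 0.0836] tmed 0.0009
-0.16 35 [0.0706 0.0766 0.0812] tmed 0.0004
-0.14 36 [0.0716 0.0758 0.08  ] tmed 0.0002
-0.12 32 [0.0738 0.0948 0.1043] tmed -0.0001
-0.1 41 [0.0703 0.0941 0.1062] tmed -0.0004
-0.08 37 [0.0657 0.0718 0.0767] tmed 0.0001
-0.06 39 [0.0653 0.0711 0.0762] tmed 0.0003
-0.04 38 [0.0622 0.07   0.0745] tmed 0.0004
-0.02 41 [0.0602 0.0679 0.0747] tmed -0.0002
-0.0 39 [0.0573 0.0671 0.0728] tmed 0.0001
0.02 40 [0.0497 0.067  0.0719] tmed -0.0004
0.04 43 [0.05   0.0647 0.0706] tmed -0.0002
0.06 38 [0.0494 0.064  0.0689] tmed -0.0005
0.08 44 [0.0601 0.0901 0.1008] tmed 0.0004
0.1 39 [0.0943 0.099  0.104 ] tmed 0.0007
0.12 20 [0.0936 0.0987 0.1019] tmed 0.0002
0.14 16 [0.046  0.0601 0.108 ] tmed -0.0072
s range [-0.2443  0.1521]
scene
-0.24 23 [0.0788 0.0833 0.0877] tmed 0.0011
-0.22 30 [0.0773 0.0832 0.0858] tmed -0.0005
-0.2 29 [0.0755 0.0817 0.0854] tmed -0.0014
-0.18 31 [0.0758 0.0798 0.0833] tmed -0.0002
-0.16 28 [0.0745 0.0788 0.0828] tmed -0.0006
-0.14 20 [0.0739 0.0786 0.0812] tmed 0.0002
-0.12 18 [0.0947 0.0968 0.1063] tmed 0.0007
-0.1 59 [0.0739 0.0934 0.1079] tmed 0.0016
-0.08 9 [0.0713 0.076  0.0782] tmed 0.0062
-0.04 14 [0.0663 0.0708 0.0752] tmed 0.0047
-0.02 12 [0.0678 0.073  0.0763] tmed 0.0024
0.18 4 [0.0574 0.0687 0.0766] tmed 0.0074
0.2 11 [0.0993 0.1077 0.1124] tmed 0.0061
s range [-0.2439  0.2059]
```

View pics/scene8.png

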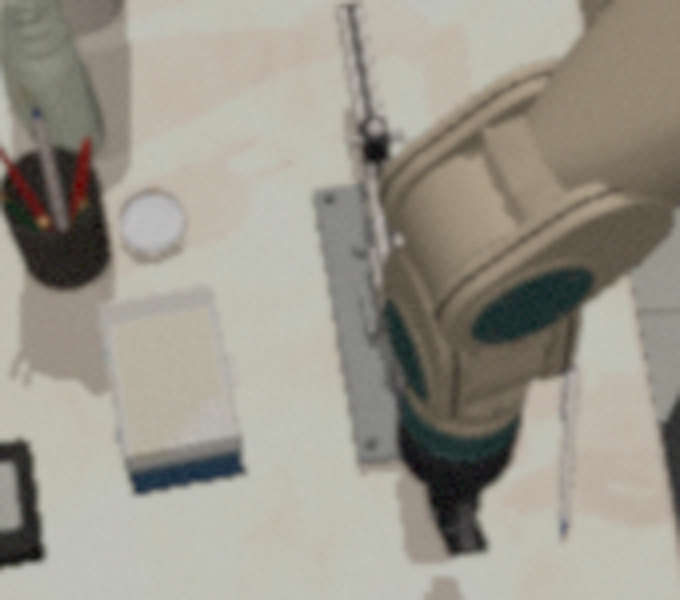

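Emit:
step_arm --series '[[[0,-1.3,0,0],[0,-1.8,0,0],[0,-2.1,0,0],[0,-1.2,0,0],[0,-0.6,0,0]]]'

```text
t: 8.43
eef_pos: [0.4477, 0.2073, 0.0344]
tool_rot: [0.124, -3.139, 0.001]
contact_force: [0.3, -0.2, -0.5]
finger_gap: -0.0001
```

```bash
cat >> h.py <<'E'
def slope(P=None):
    if P is None: P=cloud(optics.get_image('top'))
    s,t=st(P); z=P[...,2]
    m=(abs(t)<.007)&(z>.045)&(z<.095)&(s>-.3)&(s<.17)
    # robust fit of boom top
    S,Z=s[m],z[m]; w=np.ones(len(S),bool)
    for _ in range(8):
        c=np.polyfit(S[w],Z[w],1); r=Z-np.polyval(c,S); w=abs(r-np.median(r[w]))<0.005
    m2=(abs(t)<.008)&(z>.045)&(z<.12)&(s<-.1)
    sd=(abs(t)<.008)&(z>np.polyval(c,s)+0.012)&(s<.05)&(s>-.25)&(z<.12)
    print("slope",round(c[0],4),"z0",round(c[1],4),"n",w.sum(),"plain end s",round(np.sort(s[m2])[3],4),"saddle s",np.round(np.percentile(s[sd],[3,50,97]),4),"t",sense()["t"])
E
python3 -c "
from h import *
slope()
rel(0.4445,0.235,0.034,1.650)
snap('wrist','w9')
"
```

```text
slope -0.056 z0 0.0674 n 359 plain end s -0.8208 saddle s [-0.1316 -0.116  -0.1037] t 8.475
shift cm [0.11 2.71 0.05] turn 0.0 eef [0.4478 0.208  0.0345] cur yaw 1.65 F [-0.39 -0.49 -0.23] gap -0.0002 t 8.475 toolz [ 0. -0. -1.]
```

View pics/w9.png

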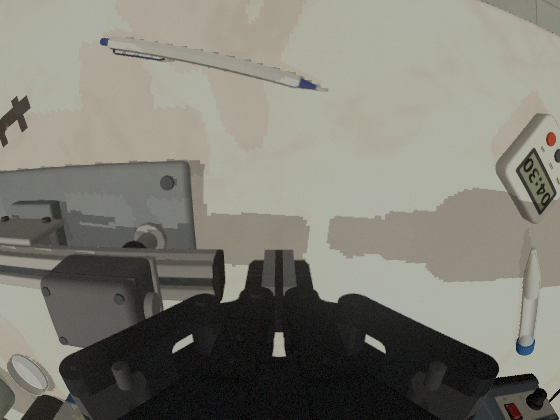

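Emit:
step_arm --series '[[[0,-1.3,0,0],[0,-1.8,0,0],[0,-2.2,0,0],[0,-1.3,0,0],[0,-0.7,0,0]]]'

```text
t: 9.15
eef_pos: [0.4483, 0.2003, 0.0344]
tool_rot: [0.123, -3.139, 0.002]
contact_force: [-0.9, -0.0, -0.5]
finger_gap: -0.0004
```

```bash
sed -i 's/(s<-.1)$/(s<-.1)\&(s>-.33)/' h.py; python3 -c "
from h import *
slope()
rel(0.4445,0.235,0.034,1.650)
"
```

```text
slope -0.0524 z0 0.0678 n 370 plain end s -0.2595 saddle s [-0.1387 -0.1243 -0.1112] t 9.2
shift cm [0.11 3.41 0.04] turn 0.0 eef [0.4483 0.2011 0.0344] cur yaw 1.65 F [ 0.35  0.83 -0.07] gap -0.0002 t 9.2 toolz [-0. -0. -1.]
```

Emit:
step_arm --series '[[[0,-1.3,0,0],[0,-1.8,0,0],[0,-2.2,0,0],[0,-1.3,0,0],[0,-0.7,0,0]]]'

```text
t: 9.82
eef_pos: [0.4488, 0.1933, 0.0344]
tool_rot: [0.124, -3.139, 0.002]
contact_force: [-0.4, -0.2, -0.0]
finger_gap: 0.0002
```

```bash
python3 -c "
from h import *
slope()
rel(0.4445,0.235,0.034,1.650)
snap('wrist','w10')
"
```

```text
slope -0.0552 z0 0.0671 n 367 plain end s -0.2655 saddle s [-0.146  -0.1305 -0.119 ] t 9.875
shift cm [0.11 4.12 0.04] turn 0.0 eef [0.4489 0.1941 0.0344] cur yaw 1.65 F [-0.42 -0.41 -0.04] gap -0.0001 t 9.875 toolz [-0. -0. -1.]
```

View pics/w10.png

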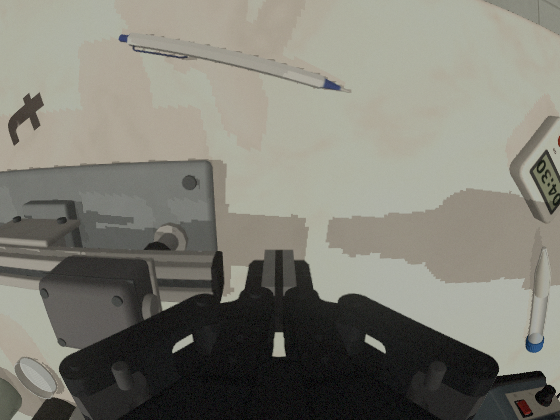

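Emit:
step_arm --series '[[[0,-1.3,0,0],[0,-1.8,0,0],[0,-2.1,0,0],[0,-1.2,0,0],[0,-0.6,0,0]]]'

```text
t: 10.55
eef_pos: [0.4493, 0.1873, 0.0344]
tool_rot: [0.124, -3.139, 0.002]
contact_force: [0.3, -0.2, 0.8]
finger_gap: 0.0001
```

```bash
python3 -c "
from h import *
slope()
rel(0.4445,0.235,0.034,1.650)
snap('wrist','w11')
"
```

```text
slope 0.0154 z0 0.0674 n 346 plain end s -0.2734 saddle s [-0.1552 -0.1377  0.0483] t 10.6
shift cm [0.11 4.72 0.04] turn 0.0 eef [0.4493 0.188  0.0344] cur yaw 1.65 F [ 0.66  0.73 -0.3 ] gap 0.0001 t 10.6 toolz [-0. -0. -1.]
```

View pics/w11.png

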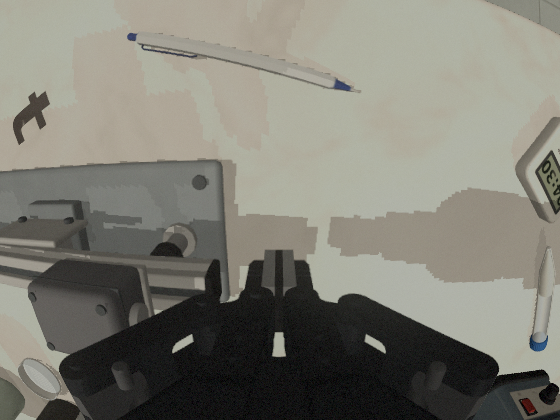

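Emit:
step_arm --series '[[[0,0.5,0,0],[0,1.0,0,0],[0,1.0,0,0],[0,1.0,0,0],[0,1.0,0,0]]]'

```text
t: 11.28
eef_pos: [0.4486, 0.1974, 0.0345]
tool_rot: [0.124, -3.139, 0.0]
contact_force: [-0.4, -0.1, 0.3]
finger_gap: 0.0
```

```bash
python3 -c "
from h import *
slope()
slope()
"
```

```text
slope -0.0259 z0 0.0674 n 373 plain end s -0.2726 saddle s [-0.1536 -0.1377 -0.0378] t 11.325
slope -0.0211 z0 0.0672 n 368 plain end s -0.2729 saddle s [-0.1536 -0.1384 -0.0327] t 11.375
```

Emit:
step_arm --series '[[[0,1.0,0,0],[0,1.5,0,0],[0,1.5,0,0],[0,1.5,0,0],[0,1.5,0,0]]]'

```text
t: 12.0
eef_pos: [0.4474, 0.2124, 0.0345]
tool_rot: [0.124, -3.139, 0.0]
contact_force: [-0.5, 0.1, 0.6]
finger_gap: -0.0001
```

```bash
python3 -c "
from h import *
slope()
slope()
snap('wrist','w12')
"
```

```text
slope -0.0033 z0 0.0675 n 381 plain end s -0.2734 saddle s [-0.1541 -0.1383 -0.0544] t 12.05
slope 0.0013 z0 0.0674 n 391 plain end s -0.274 saddle s [-0.1549 -0.1383  0.0484] t 12.1
```

View pics/w12.png

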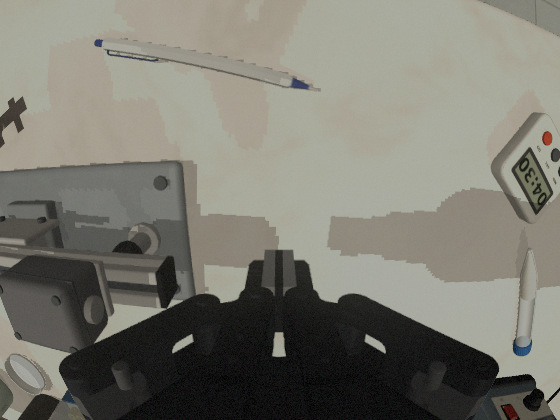

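Emit:
step_arm --series '[[[0,0,0,0],[0,0,0,0],[0,-1.0,0,0],[0,-2.2,0,0],[0,-3.2,0,0]]]'

```text
t: 12.78
eef_pos: [0.4499, 0.1795, 0.0345]
tool_rot: [0.123, -3.139, 0.0]
contact_force: [0.4, 0.2, 0.3]
finger_gap: 0.0001
```

```bash
python3 -c "
from h import *
slope()
s,im=snap('wrist','w13'); np.savez('w13.npz',**im)
P=wcloud(s,im); rel(0.4445,0.235,0.034,1.650)
prof(P,-.02,.17,.007)
"
```

```text
slope -0.0034 z0 0.067 n 339 plain end s -0.273 saddle s [-0.154  -0.1382  0.0485] t 12.825
shift cm [0.11 5.59 0.05] turn -0.002 eef [0.4499 0.1793 0.0345] cur yaw 1.648 F [-1.01 -0.17  0.62] gap -0.0003 t 12.875 toolz [-0. -0. -1.]
-0.01 596 [0.0565 0.0671 0.071 ] tmed -0.0032
0.01 817 [0.0548 0.0671 0.0711] tmed -0.0036
0.03 738 [0.0537 0.067  0.0712] tmed -0.005
0.05 567 [0.0527 0.0662 0.1061] tmed -0.0046
0.07 1362 [0.054  0.1053 0.1063] tmed -0.0022
0.09 2065 [0.0443 0.0819 0.106 ] tmed -0.0038
0.11 1936 [0.0521 0.0682 0.1097] tmed -0.0024
0.13 1462 [0.0548 0.0706 0.1093] tmed -0.0038
0.15 819 [0.0678 0.0939 0.1158] tmed -0.002
0.17 796 [0.0962 0.1083 0.1129] tmed -0.0012
s range [-0.0256  0.1812]
```

View pics/w13.png

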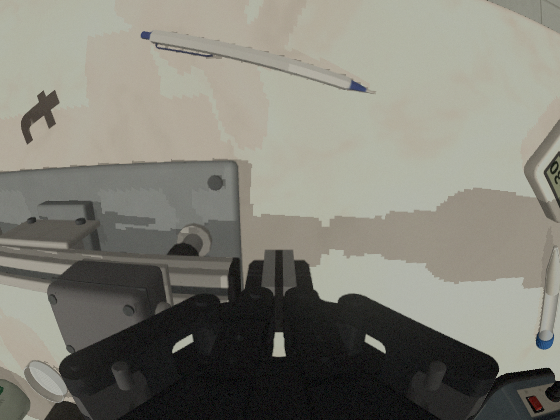

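Emit:
step_arm --series '[[[0,-0.6,0,0],[0,-1.2,0,0],[0,-1.7,0,0],[0,-1.0,0,0],[0,0,0,0]]]'

```text
t: 13.5
eef_pos: [0.4499, 0.1808, 0.0345]
tool_rot: [-0.124, 3.139, -0.001]
contact_force: [0.1, 0.2, 0.6]
finger_gap: -0.0002
```

```bash
python3 -c "
from h import *
slope()
slope()
s,im=snap('wrist','w14'); np.savez('w14.npz',s=s['eef_pos'],r=s['tool_rot'],**im)
rel(0.4445,0.235,0.034,1.650)
"
```

```text
slope 0.0396 z0 0.0673 n 353 plain end s -0.2818 saddle s [-0.1637 -0.1428  0.0478] t 13.55
slope 0.0515 z0 0.0675 n 349 plain end s -0.2801 saddle s [-0.1633 -0.1431  0.0486] t 13.6
shift cm [0.1  5.42 0.04] turn 0.001 eef [0.4499 0.1811 0.0344] cur yaw 1.651 F [0.62 0.37 0.77] gap 0.0002 t 13.65 toolz [-0. -0. -1.]
```

View pics/w14.png

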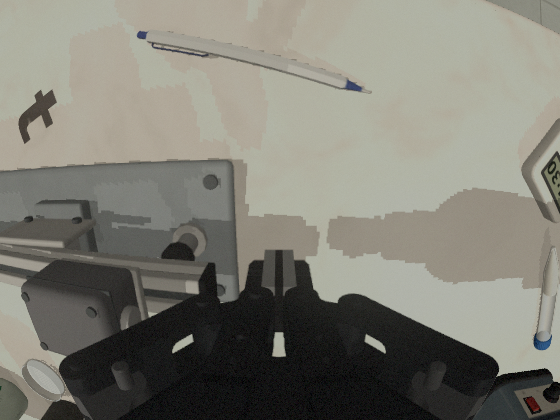

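Emit:
step_arm --series '[[[0,1,0,0],[0,1,0,0],[0,1,0,0],[0,1,0,0],[0,1,0,0]]]'

```text
t: 14.28
eef_pos: [0.4492, 0.1904, 0.0345]
tool_rot: [0.124, -3.139, 0.0]
contact_force: [-0.3, -0.2, -0.5]
finger_gap: 0.0002
```

```bash
python3 -c "
from h import *
slope()
slope()
"
```

```text
slope 0.0498 z0 0.0673 n 359 plain end s -0.2809 saddle s [-0.1631 -0.1423  0.0483] t 14.325
slope 0.0515 z0 0.0675 n 374 plain end s -0.2808 saddle s [-0.1633 -0.1427  0.0477] t 14.375
```

Emit:
step_arm --series '[[[0,0.5,-3,0],[0,0,-7,0],[0,-3,-11.5,0],[0,-8,-11.5,0],[0,-13.5,-11.5,0]]]' --hand 0.5

```text
t: 15.0
eef_pos: [0.4607, 0.0549, 0.1507]
tool_rot: [-0.127, 3.136, -0.0]
contact_force: [0.3, -0.3, -0.1]
finger_gap: 0.0426
```

```bash
python3 -c "
from h import *
rel(0.4728,-0.1145,0.15,1.650)
"
```

```text
shift cm [  0.17 -16.98   0.07] turn 0.002 eef [0.4607 0.0549 0.1507] cur yaw 1.652 F [ 0.33 -0.35 -0.12] gap 0.0426 t 15.0 toolz [ 0.003 -0.    -1.   ]
```

```bash
python3 -c "
from h import *
s,im=snap('wrist','w15'); np.savez('w15.npz',s=s['eef_pos'],r=s['tool_rot'],**im)
P=wcloud(s,im); np.save('P15.npy',P)
slope()
R=Ro.from_rotvec(s['tool_rot']).as_matrix();T=im['tool_from_camera']
for n in ['fulcrum_top','stop_top','saddle_mid','pin_top','stand']:
    for d in nets.place_of('wrist',n)[:2]:
        p=R@(T[:3,:3]@np.array(d['location'])+T[:3,3])+s['eef_pos']; print(n,round(d['confidence'],2),p.round(4), np.round(st(p),4))
"
```

```text
slope 0.0539 z0 0.0684 n 257 plain end s -0.2808 saddle s [-0.1638 -0.1492 -0.136 ] t 15.1
fulcrum_top 0.86 [0.4647 0.0372 0.0514] [0.0039 0.004 ]
stop_top 0.64 [0.4563 0.1271 0.0462] [0.0942 0.0028]
saddle_mid 0.83 [ 0.4779 -0.1134  0.0737] [-0.1473  0.0052]
pin_top 0.52 [ 0.4736 -0.1127  0.0891] [-0.1463  0.001 ]
stand 0.89 [ 4.611e-01  3.730e-02 -1.000e-04] [0.0043 0.0004]
```

View pics/w15.png

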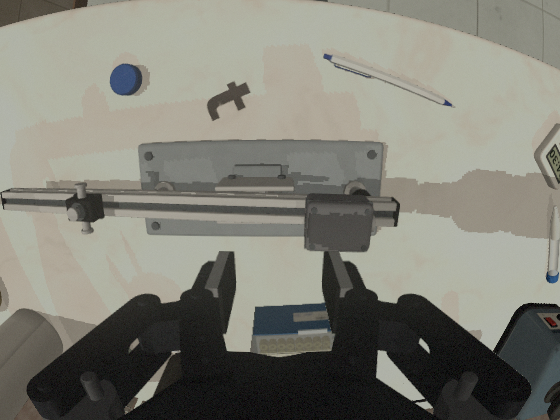

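```bash
python3 -c "
from h import *
P=np.load('P15.npy')
for n,(u,v) in dict(scrL=(148,156),scrR=(373,155),scrL2=(152,226),chL=(220,188),chM=(255,190),chR=(290,188),plL=(141,150),plR=(381,150),bot=(250,236)).items():
    p=np.nanmedian(P[v-1:v+2,u-1:u+2].reshape(-1,3),0); print(n,p.round(4),np.round(st(p),4))
s,t=st(P);z=P[...,2]
m=(z>.005)&(z<.025)&(t<-.03)&(t>-.06)&(abs(s)<.2); print('plate near side s',np.round(np.percentile(s[m],[.3,99.7]),4),'t',np.round(np.percentile(t[m],[.5,99.5]),4),m.sum())
m=(z>.053)&(z<.066)&(t<-.0115)&(t>-.03)&(abs(s)<.06); print('cheek s',np.round(np.percentile(s[m],[.5,99.5]),4),'t',np.round(np.percentile(t[m],[1,99]),4),m.sum())
"
python3 - <<'E'
import cv2
a=cv2.imread('pics/w15.png')[130:260,0:410]
cv2.imwrite('pics/w15c.png',cv2.resize(a[:,120:400],None,fx=2.8,fy=2.8,interpolation=cv2.INTER_CUBIC))
E
```

```text
scrL [ 0.4357 -0.0727  0.0154] [-0.1033 -0.0336]
scrR [0.4187 0.1411 0.0153] [ 0.1112 -0.0336]
scrL2 [ 0.5075 -0.0707  0.0152] [-0.1071  0.0381]
chL [0.451  0.0078 0.0604] [-0.0243 -0.012 ]
chM [0.4501 0.0361 0.0601] [ 0.0039 -0.0106]
chR [0.4465 0.0636 0.0604] [ 0.0317 -0.0121]
plL [ 0.4307 -0.0813  0.0127] [-0.1115 -0.0393]
plR [0.4134 0.1495 0.0117] [ 0.1199 -0.0382]
bot [0.5103 0.0312 0.0113] [-0.0057  0.049 ]
plate near side s [-0.1148  0.1211] t [-0.0457 -0.0301] 4136
cheek s [-0.0283  0.0341] t [-0.014  -0.0116] 376
```

View pics/w15c.png

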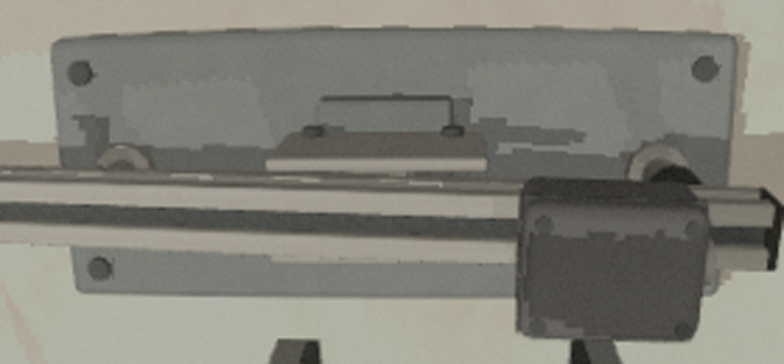

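```bash
python3 -c "
from h import *
im=np.load('w15.npz');P=np.load('P15.npy');R=Ro.from_rotvec(im['r']).as_matrix()
Q=(P-im['s'])@R*1000
for v in range(250,330,8): print(v,[Q[v,u].round().tolist() for u in (200,215,220,232,326,345)])
O=O0
p=O-0.147*E0; rel(p[0],p[1],0.15,1.650)
"
```

```text
250 [[-69.0, -83.0, 150.0], [-68.0, -67.0, 151.0], [-68.0, -61.0, 150.0], [-68.0, -48.0, 150.0], [-18.0, 34.0, 43.0], [-18.0, 47.0, 42.0]]
258 [[-78.0, -84.0, 151.0], [-77.0, -67.0, 149.0], [11.0, -25.0, -31.0], [10.0, -21.0, -27.0], [11.0, 22.0, -31.0], [-77.0, 72.0, 149.0]]
266 [[-88.0, -85.0, 150.0], [12.0, -26.0, -39.0], [12.0, -24.0, -39.0], [6.0, -21.0, -28.0], [8.0, 22.0, -31.0], [8.0, 31.0, -32.0]]
274 [[7.0, -33.0, -39.0], [nan, nan, nan], [12.0, -23.0, -46.0], [2.0, -21.0, -29.0], [4.0, 22.0, -32.0], [12.0, 28.0, -46.0]]
282 [[7.0, -32.0, -45.0], [12.0, -24.0, -53.0], [12.0, -22.0, -52.0], [-1.0, -21.0, -30.0], [0.0, 22.0, -33.0], [12.0, 26.0, -53.0]]
290 [[14.0, -27.0, -63.0], [10.0, -23.0, -56.0], [11.0, -21.0, -57.0], [-5.0, -21.0, -31.0], [-3.0, 22.0, -35.0], [10.0, 26.0, -56.0]]
298 [[13.0, -27.0, -66.0], [8.0, -23.0, -58.0], [7.0, -21.0, -56.0], [-7.0, -20.0, -36.0], [-5.0, 22.0, -38.0], [13.0, 24.0, -66.0]]
306 [[13.0, -26.0, -71.0], [12.0, -21.0, -70.0], [4.0, -22.0, -57.0], [-10.0, -21.0, -36.0], [-9.0, 22.0, -39.0], [12.0, 23.0, -70.0]]
314 [[12.0, -25.0, -74.0], [12.0, -20.0, -74.0], [-1.0, -22.0, -56.0], [-150.0, -53.0, 149.0], [-132.0, 52.0, 124.0], [12.0, 22.0, -74.0]]
322 [[18.0, -22.0, -87.0], [18.0, -17.0, -86.0], [-4.0, -22.0, -58.0], [-164.0, -54.0, 151.0], [-134.0, 50.0, 113.0], [17.0, 20.0, -85.0]]
shift cm [  0.06 -17.08  -0.07] turn 0.001 eef [0.4596 0.0567 0.1494] cur yaw 1.651 F [0.18 0.57 0.16] gap 0.0429 t 15.35 toolz [-0.  0. -1.]
```

Emit:
step_arm --series '[[[0,-5,0,0],[0,-10,0,0],[0.05,-15,0,0],[0.05,-17,3,0],[0.05,-17.05,6,0]]]'

```text
t: 15.98
eef_pos: [0.4742, -0.1147, 0.0893]
tool_rot: [-0.124, 3.137, -0.001]
contact_force: [0.1, 0.1, 0.4]
finger_gap: 0.0426
```

```bash
python3 -c "
from h import *
s,im=snap('wrist','w16'); np.savez('w16.npz',s=s['eef_pos'],r=s['tool_rot'],**im)
p=O0-0.147*E0; rel(p[0],p[1],0.051,1.650)
P=wcloud(s,im);R=Ro.from_rotvec(s['tool_rot']).as_matrix()
ss,t=st(P);z=P[...,2]
m=(z>.078)&(z<.096)&(abs(t)<.03)&(abs(ss+.147)<.03); print(np.round(np.percentile(ss[m],[2,50,98]),4),np.round(np.percentile(t[m],[2,50,98]),4),m.sum())
"
```

```text
shift cm [-0.24 -0.11  3.4 ] turn 0.001 eef [ 0.4704 -0.1127  0.085 ] cur yaw 1.651 F [-0.75  0.4  -2.72] gap 0.043 t 16.025 toolz [-0.006  0.002 -1.   ]
[-0.1614 -0.1472 -0.1332] [-0.0201 -0.0021  0.0211] 1994
```

View pics/w16.png

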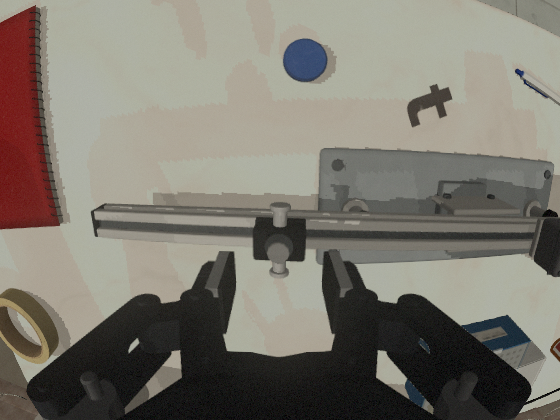

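Emit:
step_arm --series '[[[0,0,1.5,0],[0,0,3,0],[0,0,3.8,0],[0,0,3.8,0],[0,0.5,3.8,0]]]'

```text
t: 16.65
eef_pos: [0.4731, -0.1092, 0.0521]
tool_rot: [-0.124, 3.138, -0.001]
contact_force: [0.1, 0.3, 0.7]
finger_gap: 0.0426
```

```bash
python3 -c "
from h import *
slope()
s,im=snap('wrist','w17'); 
p=O0+0.0035*E0; rel(p[0],p[1],0.051,1.650)
"
```

```text
slope 0.0511 z0 0.0677 n 225 plain end s -0.2814 saddle s [0.0382 0.0438 0.0483] t 16.7
shift cm [ 0.06 14.58  0.11] turn 0.0 eef [ 0.4729 -0.1088  0.0521] cur yaw 1.65 F [-1.41  0.05  0.79] gap 0.043 t 16.75 toolz [ 0.001 -0.    -1.   ]
```

View pics/w17.png

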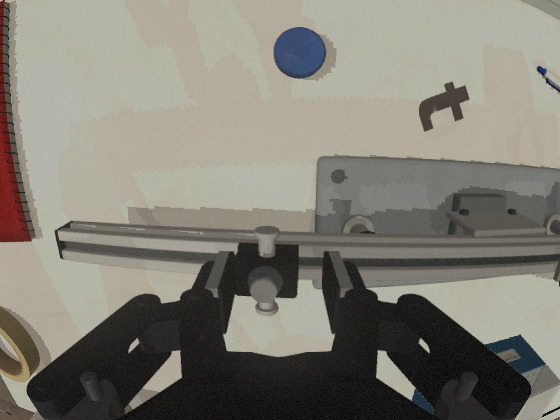

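Emit:
step_arm --series '[[[0,0.3,0,0],[0,1.5,0,0],[0,3.0,0,0],[0,4.5,0,0],[0,6.0,0,0]]]' --hand 0.58

```text
t: 17.38
eef_pos: [0.4674, -0.0479, 0.0515]
tool_rot: [0.125, -3.139, -0.0]
contact_force: [-0.0, 0.1, 0.3]
finger_gap: 0.0358
```

```bash
python3 -c "
from h import *
slope()
P=np.load('P15.npy');s,t=st(P);z=P[...,2]
m=(z>.09)&(z<.12)&(abs(t)<.015)&(abs(s)<.15); print('housing s',np.round(np.percentile(s[m],[1,3,97,99]),4))
s,im=snap('wrist','w18'); 
p=O0+0.0035*E0; rel(p[0],p[1],0.051,1.650)
"
```

```text
slope 0.054 z0 0.0675 n 231 plain end s -0.2801 saddle s [0.0382 0.0441 0.0496] t 17.425
housing s [-0.147  -0.1415  0.0851  0.0893]
shift cm [-0.06  8.41  0.04] turn 0.002 eef [ 0.467  -0.0474  0.0513] cur yaw 1.652 F [-0.06 -0.83 -0.14] gap 0.0362 t 17.475 toolz [-0.001  0.001 -1.   ]
```

View pics/w18.png

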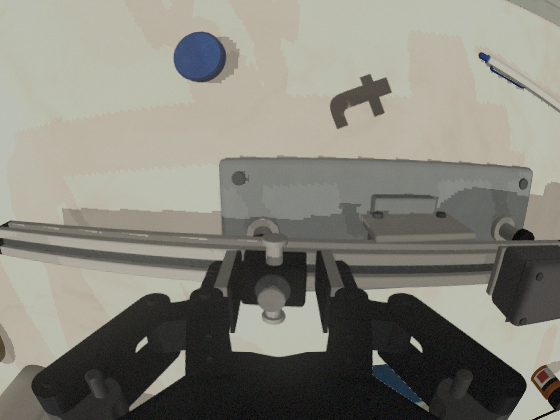

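Emit:
step_arm --series '[[[0,1.2,0,0],[0,2.4,0,0],[0,3.6,0,0],[0,4.8,0,0],[0,5.5,0,0]]]'

```text
t: 18.1
eef_pos: [0.4642, 0.0052, 0.0523]
tool_rot: [-0.125, 3.138, -0.005]
contact_force: [-2.6, -10.1, 11.9]
finger_gap: 0.036
```

```bash
python3 -c "
from h import *
slope()
s,im=snap('wrist','w19'); 
p=O0+0.0065*E0; rel(p[0],p[1],0.051,1.650)
"
```

```text
Traceback (most recent call last):
  File "h.py", line 61, in slope
    print("slope",round(c[0],4),"z0",round(c[1],4),"n",w.sum(),"plain end s",round(np.sort(s[m2])[3],4),"saddle s",np.round(np.percentile(s[sd],[3,50,97]),4),"t",sense()["t"])
                                                                                                                            ~~~~~~~~~~~~~^^^^^^^^^^^^^^^^^
IndexError: index -1 is out of bounds for axis 0 with size 0
```

```bash
sed -i 's/np.round(np.percentile(s\[sd\],\[3,50,97\]),4)/np.round(np.percentile(s[sd],[3,50,97]),4) if sd.sum() else None/' h.py; python3 -c "
from h import *
slope()
s,im=snap('wrist','w19'); np.savez('w19.npz',s=s['eef_pos'],r=s['tool_rot'],**im)
p=O0+0.0065*E0; rel(p[0],p[1],0.051,1.650)
"
```

```text
slope 0.0058 z0 0.068 n 250 plain end s -0.2811 saddle s None t 18.2
shift cm [0.1  3.36 0.11] turn 0.001 eef [0.4641 0.0061 0.0521] cur yaw 1.651 F [-0.4  -1.12  5.1 ] gap 0.0361 t 18.25 toolz [ 0.002  0.    -1.   ]
```

View pics/w19.png

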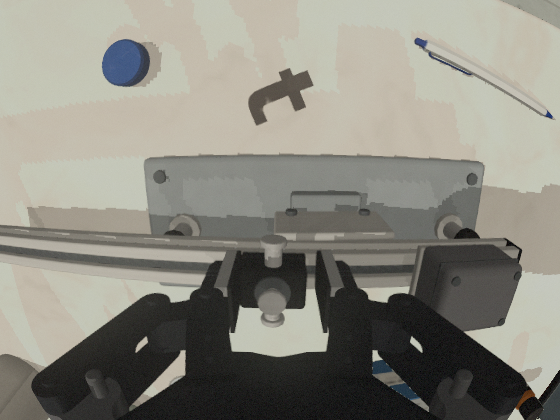

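Emit:
step_arm --series '[[[0,0,-0.3,0],[0,0,-0.55,0],[0,0,-0.55,0],[0,0,-0.55,0],[0,0,-0.55,0]]]'

```text
t: 18.88
eef_pos: [0.4632, 0.0056, 0.0569]
tool_rot: [0.124, -3.139, -0.0]
contact_force: [0.2, 0.3, 0.0]
finger_gap: 0.0361
```

```bash
python3 -c "
from h import *
slope()
slope()
s,im=snap('wrist','w20'); np.savez('w20.npz',s=s['eef_pos'],r=s['tool_rot'],**im)
p=O0+0.0065*E0; rel(p[0],p[1],0.051,1.650)
"
```

```text
slope 0.0111 z0 0.0681 n 262 plain end s -0.2801 saddle s None t 18.925
slope 0.0067 z0 0.0674 n 253 plain end s -0.2808 saddle s None t 18.975
shift cm [0.01 3.4  0.59] turn -0.0 eef [0.4633 0.0056 0.0569] cur yaw 1.65 F [-0.63 -0.15  0.34] gap 0.0359 t 19.025 toolz [-0.  0. -1.]
```

View pics/w20.png

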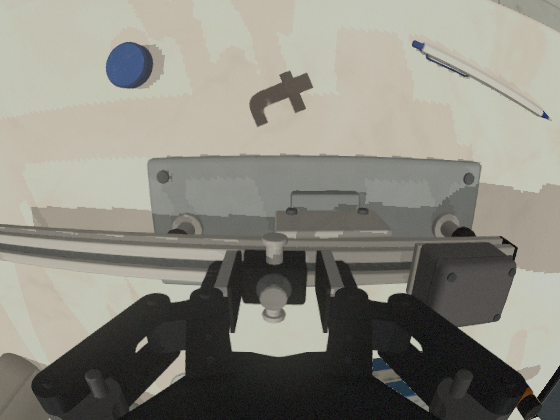

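Emit:
step_arm --series '[[[0,0.8,0,0],[0,1.6,0,0],[0,2.3,0,0],[0,2.9,0,0],[0,3.3,0,0]]]'

```text
t: 19.65
eef_pos: [0.4607, 0.039, 0.057]
tool_rot: [-0.125, 3.139, -0.0]
contact_force: [0.7, -0.5, 0.7]
finger_gap: 0.0355
```

```bash
cat >> h.py <<'E'
def sad(P,z0=.086):
    s,t=st(P);z=P[...,2]
    m=(z>z0)&(z<.0955)&(abs(t)<.009)&(abs(s)<.04)
    c=(z>.053)&(z<.063)&(t<-.0115)&(t>-.03)&(abs(s)<.06)
    print('saddle top s',np.round(np.percentile(s[m],[2,50,98]),4),m.sum(),'cheek s',np.round(np.percentile(s[c],[.5,99.5]),4),c.sum())
E
python3 -c "
from h import *
slope()
slope()
s,im=snap('wrist','w21'); np.savez('w21.npz',s=s['eef_pos'],r=s['tool_rot'],**im)
p=O0+0.0065*E0; rel(p[0],p[1],0.051,1.650)
sad(wcloud(s,im))
"
```

```text
slope 0.0057 z0 0.068 n 298 plain end s -0.2812 saddle s None t 19.7
slope -0.0002 z0 0.0665 n 290 plain end s -0.28 saddle s None t 19.75
shift cm [0.   0.07 0.6 ] turn 0.0 eef [0.4606 0.0387 0.057 ] cur yaw 1.65 F [-0.13 -0.51 -0.42] gap 0.0356 t 19.8 toolz [-0.  0. -1.]
saddle top s [-0.023   0.0043  0.0362] 2327 cheek s [-0.0283  0.0341] 1010
```

View pics/w21.png

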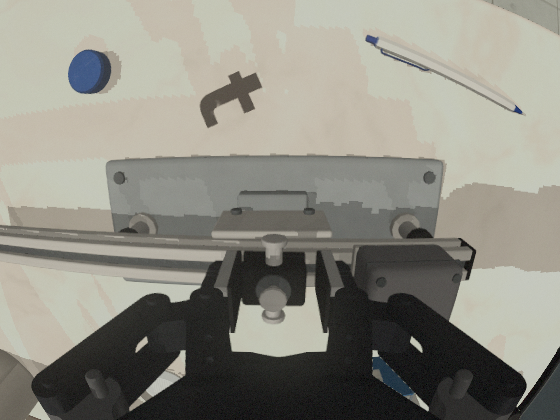

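```bash
python3 -c "
from h import *
im=np.load('w21.npz');s={'eef_pos':im['s'],'tool_rot':im['r']};P=wcloud(s,im);T=im['tool_from_camera'];K=im['camera_matrix']
for u,v,z in [(262,241,.084),(287,241,.084),(244,262,.0915),(305,262,.0915),(243,254,.0915),(305,254,.0915),(261,296,.099),(287,296,.099),(213,235,.06),(330,235,.06),(237,211,.03),(309,211,.03),(142,222,.045),(405,222,.045),(120,178,.0155),(430,178,.0155)]:
    p=w_at(u,v,z,s,T,K); print(u,v,'ray',p.round(4),np.round(st(p),4),'depth',P[v,u].round(4),np.round(st(P[v,u]),4))
"
python3 - <<'E'
import cv2
a=cv2.imread('pics/w21.png')[150:340,90:450]
cv2.imwrite('pics/w21c.png',cv2.resize(a,None,fx=2.2,fy=2.2,interpolation=cv2.INTER_CUBIC))
E
```

```text
262 241 ray [0.4429 0.031  0.084 ] [-0.0006 -0.0182] depth [0.4422 0.031  0.0856] [-0.0005 -0.0189]
287 241 ray [0.442 0.042 0.084] [ 0.0105 -0.0182] depth [0.4428 0.0421 0.0821] [ 0.0106 -0.0174]
244 262 ray [0.4502 0.0239 0.0915] [-0.0082 -0.0115] depth [0.4549 0.0232 0.0823] [-0.0093 -0.0068]
305 262 ray [0.4481 0.0502 0.0915] [ 0.0182 -0.0115] depth [0.4545 0.0519 0.0785] [ 0.0193 -0.005 ]
243 254 ray [0.4464 0.0234 0.0915] [-0.0084 -0.0153] depth [0.4536 0.0221 0.0765] [-0.0102 -0.0082]
305 254 ray [0.4443 0.0498 0.0915] [ 0.018  -0.0153] depth [0.4537 0.0524 0.0711] [ 0.0199 -0.0057]
261 296 ray [0.4622 0.0324 0.099 ] [-0.0007  0.0011] depth [0.4625 0.0324 0.0984] [-0.0008  0.0015]
287 296 ray [0.4612 0.0434 0.099 ] [0.0104 0.0011] depth [0.4665 0.0441 0.0908] [0.0106 0.0063]
213 235 ray [0.4521 0.0044 0.06  ] [-0.0278 -0.0112] depth [0.4518 0.0045 0.0606] [-0.0277 -0.0114]
330 235 ray [0.4471 0.0658 0.06  ] [ 0.0338 -0.0113] depth [0.4472 0.0658 0.0596] [ 0.0338 -0.0112]
237 211 ray [0.4476 0.0134 0.03  ] [-0.0184 -0.0149] depth [0.4467 0.0137 0.0327] [-0.0181 -0.0158]
309 211 ray [0.4441 0.057  0.03  ] [ 0.0252 -0.0149] depth [0.4432 0.0566 0.0329] [ 0.0249 -0.0159]
142 222 ray [ 0.4544 -0.0426  0.045 ] [-0.0748 -0.0126] depth [ 0.4649 -0.0543  0.0187] [-0.0873 -0.0031]
405 222 ray [0.4418 0.1134 0.045 ] [ 0.0817 -0.0128] depth [0.4498 0.1249 0.0202] [ 0.0925 -0.0038]
120 178 ray [ 0.4355 -0.0714  0.0155] [-0.1021 -0.0337] depth [ 0.4356 -0.0717  0.015 ] [-0.1024 -0.0336]
430 178 ray [0.4187 0.14   0.0155] [ 0.11   -0.0337] depth [0.4185 0.1395 0.0165] [ 0.1095 -0.0339]
```

View pics/w21c.png

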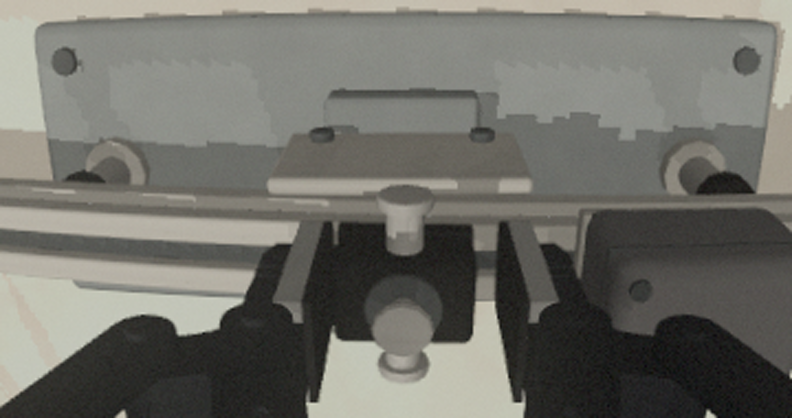

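Emit:
step_arm --series '[[[0,0,-0.6,0],[0,0,-1.5,0],[0,0,-3,0],[0,-0.05,-5,0],[0,-0.05,-5.5,0]]]'

```text
t: 20.42
eef_pos: [0.4625, 0.0378, 0.1143]
tool_rot: [-0.124, 3.135, -0.001]
contact_force: [0.2, 0.4, 0.2]
finger_gap: 0.0356
```

Emit:
step_arm --series '[[[0,0,0,0],[0,0,0,0],[0,0,0,0],[0,0,0,0],[0,0,0,0]]]' --hand 1

```text
t: 21.05
eef_pos: [0.4606, 0.038, 0.1117]
tool_rot: [0.124, -3.139, -0.0]
contact_force: [0.7, 0.5, -0.5]
finger_gap: -0.0003
```

```bash
python3 -c "
from h import *
slope()
slope()
s,im=snap('wrist','w22'); np.savez('w22.npz',s=s['eef_pos'],r=s['tool_rot'],**im)
p=O0+0.005*E0; rel(p[0],p[1],0.092,1.650)
P=wcloud(s,im); prof(P,-.1,.06,.008)
"
```

```text
slope 0.0061 z0 0.0678 n 295 plain end s -0.2801 saddle s None t 21.1
slope 0.0082 z0 0.0674 n 298 plain end s -0.281 saddle s None t 21.15
shift cm [0.01 0.   1.99] turn 0.0 eef [0.4607 0.038  0.1119] cur yaw 1.65 F [ 0.39  0.64 -0.54] gap 0.0001 t 21.2 toolz [-0.  0. -1.]
-0.09 678 [0.0518 0.0685 0.0707] tmed -0.0023
-0.07 769 [0.0551 0.0676 0.0709] tmed -0.0027
-0.05 821 [0.0549 0.0679 0.071 ] tmed -0.0028
-0.03 863 [0.0551 0.0679 0.0711] tmed -0.0027
-0.01 1033 [0.0561 0.0758 0.091 ] tmed -0.0042
0.01 1107 [0.0573 0.0895 0.1   ] tmed -0.0034
0.03 815 [0.0557 0.068  0.0715] tmed -0.0022
0.05 1187 [0.0575 0.1051 0.1067] tmed -0.0007
s range [-0.2443  0.1177]
```

View pics/w22.png

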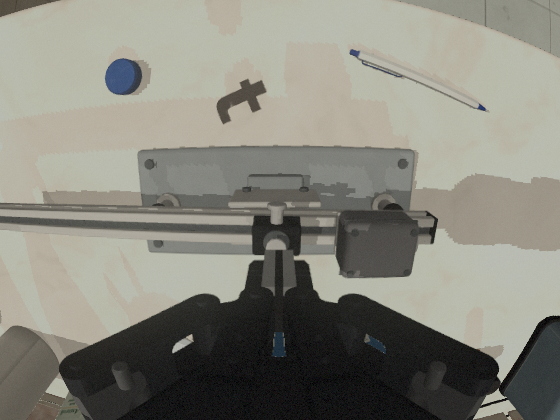

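Emit:
step_arm --series '[[[0,0,0.8,0],[0,0,1.6,0],[0,0,2.3,0],[0,0,2.7,0],[0,0,2.9,0]]]'

```text
t: 21.82
eef_pos: [0.4606, 0.038, 0.0826]
tool_rot: [0.124, -3.139, -0.0]
contact_force: [-0.6, -0.1, -0.9]
finger_gap: -0.0002
```

```bash
python3 -c "
from h import *
slope()
slope()
s,im=snap('wrist','w23'); np.savez('w23.npz',s=s['eef_pos'],r=s['tool_rot'],**im)
p=O0+0.005*E0; rel(p[0],p[1],0.0745,1.650)
P=wcloud(s,im); prof(P,-.1,.06,.008)
"
```

```text
slope 0.0103 z0 0.0678 n 298 plain end s -0.2809 saddle s None t 21.875
slope 0.0035 z0 0.0667 n 289 plain end s -0.2806 saddle s None t 21.925
shift cm [0.03 0.   0.85] turn -0.0 eef [0.4609 0.038  0.083 ] cur yaw 1.65 F [-0.25  0.72 -0.12] gap -0.0002 t 21.975 toolz [ 0. -0. -1.]
-0.09 819 [0.0421 0.0679 0.0707] tmed -0.0025
-0.07 958 [0.056  0.0677 0.0709] tmed -0.0031
-0.05 1062 [0.0552 0.0679 0.071 ] tmed -0.0033
-0.03 1124 [0.0556 0.0678 0.0711] tmed -0.003
-0.01 1346 [0.0561 0.0751 0.1158] tmed -0.0062
0.01 979 [0.0568 0.0867 0.1167] tmed -0.0063
0.03 1083 [0.0551 0.0677 0.0715] tmed -0.0027
0.05 1646 [0.0567 0.1048 0.1067] tmed -0.0009
s range [-0.2135  0.1177]
```

View pics/w23.png

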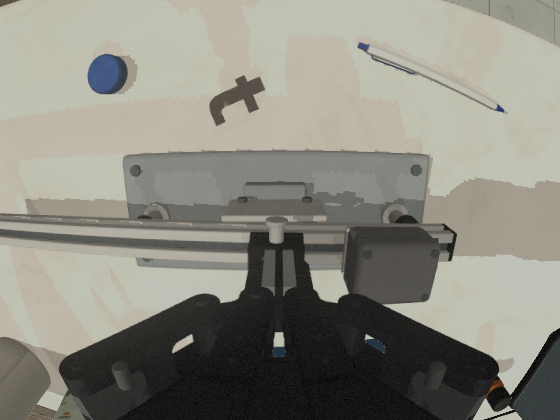

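Emit:
step_arm --series '[[[0,0,0.15,0],[0,0,0.3,0],[0,0,0.45,0],[0,0,0.55,0],[0,0,0.65,0]]]'

```text
t: 22.6
eef_pos: [0.4612, 0.038, 0.0767]
tool_rot: [-0.124, 3.138, 0.0]
contact_force: [-0.4, 0.3, 5.2]
finger_gap: 0.0001
```

Emit:
step_arm --series '[[[0,0,0.05,0],[0,0,0.1,0],[0,0,0.15,0],[0,0,0.15,0],[0,0,0.2,0]]]'

```text
t: 23.22
eef_pos: [0.4613, 0.038, 0.075]
tool_rot: [-0.124, 3.138, -0.0]
contact_force: [-1.0, 0.3, 6.5]
finger_gap: -0.0002
```

```bash
python3 -c "
from h import *
slope()
s,im=snap('wrist','w24',(190,330,180,380),4)
rel(.46,.038,.0745,1.65)
P=wcloud(s,im); prof(P,-.1,.06,.008)
"
```

```text
slope 0.0019 z0 0.0669 n 308 plain end s -0.281 saddle s None t 23.275
shift cm [0.13 0.02 0.05] turn 0.0 eef [0.4613 0.0379 0.075 ] cur yaw 1.65 F [-0.53  0.84  5.32] gap -0.0 t 23.325 toolz [ 0.001 -0.    -1.   ]
-0.09 916 [0.0417 0.0677 0.0709] tmed -0.0027
-0.07 1008 [0.0556 0.0682 0.071 ] tmed -0.003
-0.05 1160 [0.0554 0.0679 0.0711] tmed -0.0035
-0.03 1214 [0.0557 0.0678 0.0711] tmed -0.003
-0.01 1473 [0.0567 0.0758 0.1158] tmed -0.0064
0.01 987 [0.0569 0.0853 0.1174] tmed -0.0065
0.03 1195 [0.0545 0.0675 0.0714] tmed -0.0029
0.05 1802 [0.0566 0.1045 0.1065] tmed -0.0009
s range [-0.2042  0.1178]
```

View pics/w24.png

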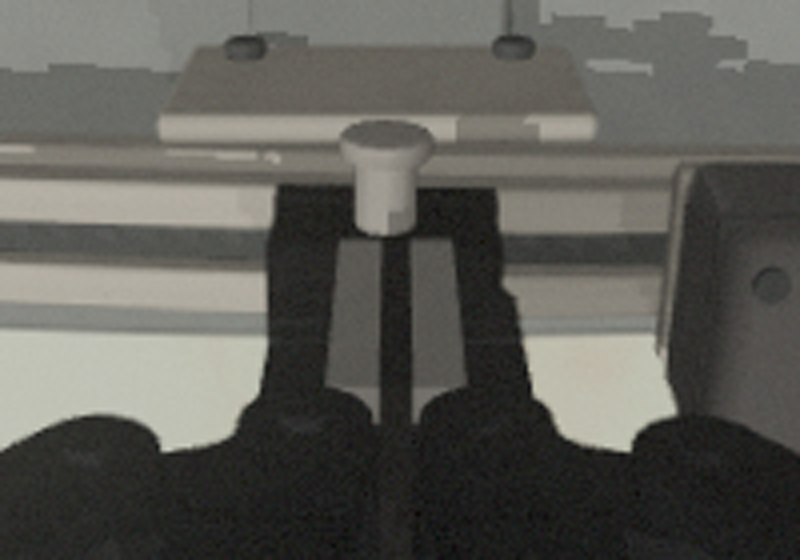

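Emit:
step_arm --series '[[[0,0,0.05,0],[0,0,0.1,0],[0,0,0.15,0],[0,0,0.15,0],[0,0,0.15,0]]]'

```text
t: 23.95
eef_pos: [0.4614, 0.0379, 0.0738]
tool_rot: [-0.124, 3.138, -0.0]
contact_force: [-1.2, 0.9, 8.2]
finger_gap: 0.0001
```

Emit:
step_arm --series '[[[0,0,0.05,0],[0,0,0.1,0],[0,0,0.1,0],[0,0,0.1,0],[0,0,0.1,0]]]'

```text
t: 24.58
eef_pos: [0.4614, 0.0379, 0.073]
tool_rot: [-0.124, 3.138, -0.001]
contact_force: [-1.2, 1.2, 9.2]
finger_gap: 0.0003
```

Emit:
step_arm --series '[[[0,0,0.05,0],[0,0,0.1,0],[0,0,0.15,0],[0,0,0.15,0],[0,0,0.15,0]]]'

```text
t: 25.2
eef_pos: [0.4616, 0.0378, 0.0721]
tool_rot: [-0.124, 3.138, -0.001]
contact_force: [-4.0, -0.5, 14.8]
finger_gap: 0.0001
```

```bash
python3 -c "
from h import *
slope()
s,im=snap('wrist','w25',(190,330,180,380),4)
rel(.46,.038,.0745,1.65)
P=wcloud(s,im); prof(P,-.1,.06,.008)
"
```

```text
slope 0.0024 z0 0.0673 n 304 plain end s -0.2804 saddle s None t 25.25
shift cm [ 0.15  0.03 -0.24] turn -0.0 eef [0.4616 0.0378 0.0721] cur yaw 1.65 F [-2.64  0.89 14.67] gap 0.0 t 25.3 toolz [ 0.001 -0.    -1.   ]
-0.09 946 [0.0419 0.0675 0.071 ] tmed -0.0029
-0.07 1065 [0.0551 0.068  0.0711] tmed -0.0033
-0.05 1202 [0.0545 0.0677 0.0711] tmed -0.0035
-0.03 1259 [0.0559 0.0678 0.0713] tmed -0.0033
-0.01 1534 [0.0565 0.076  0.1161] tmed -0.0063
0.01 1006 [0.0566 0.0855 0.1176] tmed -0.0064
0.03 1218 [0.0549 0.0675 0.0713] tmed -0.0031
0.05 1870 [0.0563 0.1044 0.1065] tmed -0.0011
s range [-0.201  0.118]
```

View pics/w25.png

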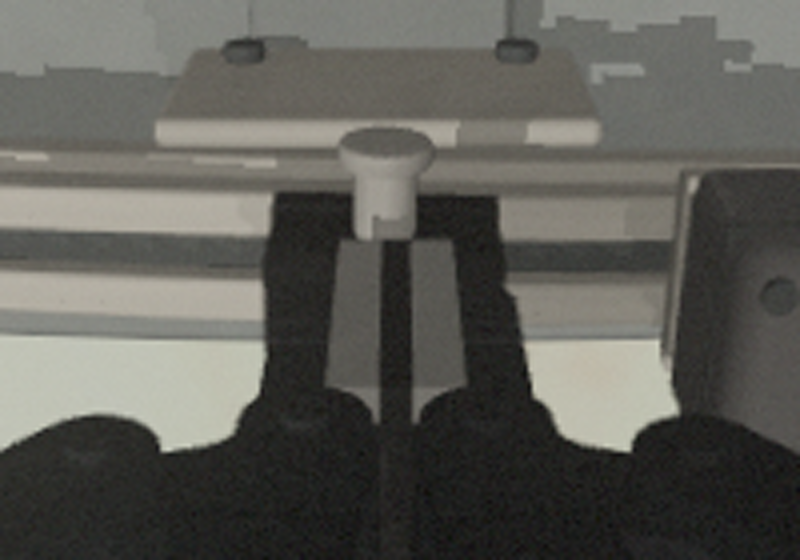

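Emit:
step_arm --series '[[[0,0,-0.2,0],[0,0,-0.6,0],[0,0,-1.5,0],[0,0,-3,0],[0,0,-5,0]]]'

```text
t: 25.92
eef_pos: [0.4603, 0.038, 0.1212]
tool_rot: [0.124, -3.138, -0.0]
contact_force: [0.0, -1.6, 0.3]
finger_gap: 0.0001
```

Emit:
step_arm --series '[[[0,0,0,0],[0,0,-1,0],[0,0,-2,0],[0,0,-2,0],[0,0,-2,0]]]'

```text
t: 26.55
eef_pos: [0.4606, 0.038, 0.1403]
tool_rot: [0.124, -3.139, -0.0]
contact_force: [-0.5, -0.4, -0.1]
finger_gap: -0.0002
```

```bash
python3 -c "
from h import *
slope()
slope()
s,im=snap('wrist','w26'); np.savez('w26.npz',s=s['eef_pos'],r=s['tool_rot'],**im)
rel(.46,.038,.0745,1.65)
P=wcloud(s,im); prof(P,-.1,.06,.008)
"
```

```text
slope 0.0098 z0 0.0679 n 294 plain end s -0.2812 saddle s None t 26.6
slope 0.0029 z0 0.0668 n 286 plain end s -0.2801 saddle s None t 26.65
shift cm [0.03 0.   6.56] turn 0.0 eef [0.4604 0.038  0.1401] cur yaw 1.65 F [ 0.69 -0.02 -0.52] gap 0.0001 t 26.7 toolz [-0.001  0.    -1.   ]
-0.09 527 [0.0563 0.069  0.0708] tmed -0.0003
-0.07 605 [0.0562 0.0689 0.0711] tmed -0.0021
-0.05 659 [0.0555 0.0677 0.0711] tmed -0.0028
-0.03 668 [0.0554 0.0682 0.0711] tmed -0.0023
-0.01 803 [0.0561 0.0762 0.0913] tmed -0.0038
0.01 834 [0.0568 0.0895 0.0926] tmed -0.003
0.03 647 [0.0561 0.0678 0.0715] tmed -0.0017
0.05 907 [0.0587 0.1053 0.1068] tmed -0.0004
s range [-0.2756  0.1176]
```

View pics/w26.png

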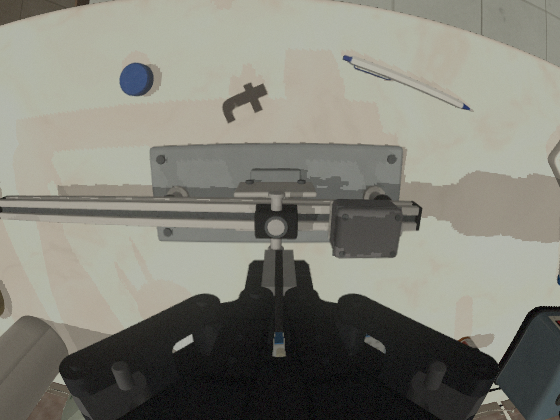

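```bash
python3 -c "
from h import *
for f,(u,v) in dict(w22=(276,238),w26=(276,226)).items():
    im=np.load(f+'.npz'); s={'eef_pos':im['s'],'tool_rot':im['r']};P=wcloud(s,im)
    z=P[...,2]; ss,t=st(P)
    print(f,'pin z',np.round(np.nanmedian(z[v-2:v+3,u-2:u+3]),4),'st',np.round([np.nanmedian(ss[v-2:v+3,u-2:u+3]),np.nanmedian(t[v-2:v+3,u-2:u+3])],4))
    m=(z>.0875)&(z<.102)&(abs(t)<.008)&(abs(ss)<.03); 
    q=np.histogram(z[m],np.arange(.0875,.1025,.001)); print(q[0])
    c=(z>.053)&(z<.063)&(t<-.0115)&(t>-.03)&(abs(ss)<.06); print('cheek',np.round(np.percentile(ss[c],[.5,99.5]),4))
    m=(z>.0865)&(z<.0935)&(abs(t)<.0085)&(abs(ss)<.03); print('saddle',np.round(np.percentile(ss[m],[1,50,99]),4))
"
```

```text
w22 pin z 0.0975 st [ 0.0043 -0.0018]
[ 81 282 334 173  71   2   0   0   0   1  12  75  98  14]
cheek [-0.0286  0.0345]
saddle [-0.0104  0.0043  0.0189]
w26 pin z 0.092 st [0.0041 0.0023]
[ 75 225 240 159 144  55   1   0   0   0   0   0   0   0]
cheek [-0.0286  0.0345]
saddle [-0.0104  0.0041  0.0186]
```

Emit:
step_arm --series '[[[0,0,-3,0],[2,0,-6,0],[5,0,-6,0],[8,0,-6,0],[9,0,-6,0]]]'

```text
t: 27.32
eef_pos: [0.3695, 0.0309, 0.2001]
tool_rot: [0.124, -3.138, -0.0]
contact_force: [1.1, 1.0, -0.1]
finger_gap: -0.0004
```

Emit:
step_arm --series '[[[-2,6,0,0],[-2,11,0,0],[-2,16,0,0],[-2,20,0,0],[-2,20,0,0]]]'

```text
t: 27.95
eef_pos: [0.3756, 0.2343, 0.2003]
tool_rot: [-0.131, 3.138, 0.001]
contact_force: [-0.1, -0.5, -0.5]
finger_gap: 0.0002
```

```bash
python3 -c "
from h import *
slope()
slope()
i2=optics.get_image('top'); prof(cloud(i2))
s,im=snap('top','t27',(190,280,200,350),5)
R,o=RT(im); place('top',R,o,['fulcrum_top','saddle_mid','pin_top'],1)
s,im=snap('wrist','w27'); np.savez('w27.npz',s=s['eef_pos'],r=s['tool_rot'],**im)
rel(.46,.038,.0745,1.65)
"
```

```text
slope 0.0051 z0 0.0673 n 383 plain end s -0.2818 saddle s [-0.0128  0.0057  0.0482] t 28.0
slope 0.0044 z0 0.067 n 398 plain end s -0.2815 saddle s [-0.0129  0.0057  0.0476] t 28.05
-0.24 30 [0.0609 0.0656 0.0717] tmed -0.0008
-0.22 33 [0.0599 0.0665 0.0719] tmed -0.0
-0.2 33 [0.06   0.0656 0.0694] tmed 0.0005
-0.18 32 [0.0605 0.0666 0.0707] tmed 0.0003
-0.16 35 [0.0609 0.0666 0.0733] tmed 0.0008
-0.14 35 [0.0631 0.0671 0.0716] tmed 0.0009
-0.12 37 [0.0619 0.0671 0.071 ] tmed -0.0001
-0.1 37 [0.0615 0.0662 0.0712] tmed 0.0016
-0.08 34 [0.0632 0.0668 0.0708] tmed 0.0002
-0.06 37 [0.0603 0.0678 0.0715] tmed 0.001
-0.04 37 [0.0571 0.067  0.0707] tmed 0.0001
-0.02 41 [0.0551 0.0686 0.0871] tmed -0.0004
-0.0 42 [0.0657 0.0891 0.0942] tmed -0.0023
0.02 43 [0.0522 0.0686 0.0888] tmed -0.0017
0.04 41 [0.062  0.0721 0.1067] tmed -0.0002
0.06 39 [0.1012 0.1038 0.1094] tmed -0.0002
0.08 36 [0.0927 0.1042 0.1072] tmed 0.0001
0.1 42 [0.0459 0.0679 0.0731] tmed -0.0021
0.12 12 [0.0606 0.0686 0.0718] tmed 0.0006
s range [-0.2826  0.1157]
top fulcrum_top 0.82 [0.461  0.033  0.0497]
top saddle_mid 0.4 [0.4646 0.0374 0.0792]
shift cm [ -6.94 -19.9   12.6 ] turn -0.002 eef [0.3754 0.231  0.2005] cur yaw 1.648 F [-0.11  0.07  0.34] gap -0.0 t 28.35 toolz [ 0. -0. -1.]
```

View pics/t27.png

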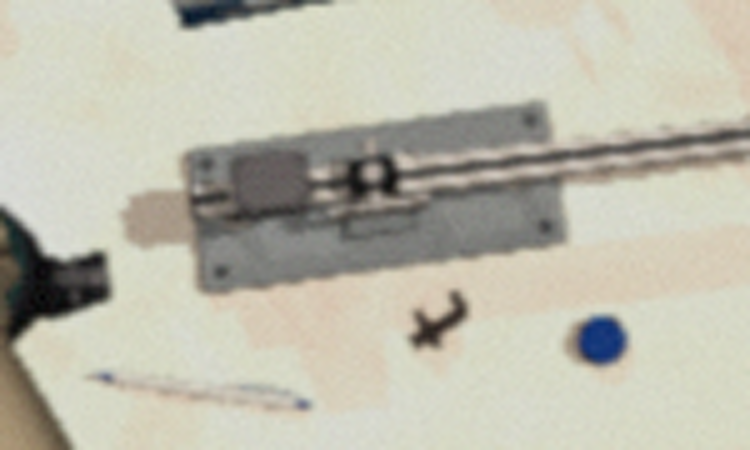

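View pics/w27.png

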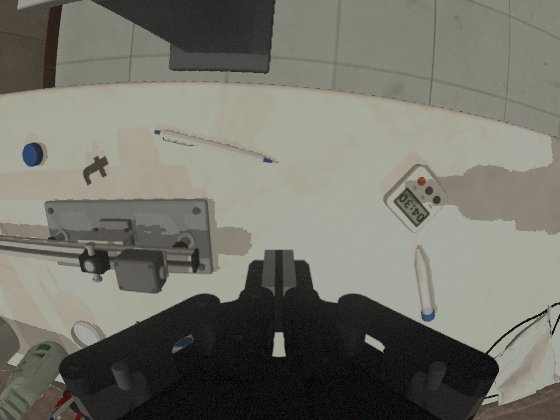

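```bash
python3 -c "
from h import *
slope(); close_job(); print('closed')
"
```

```text
slope 0.0045 z0 0.0672 n 390 plain end s -0.2803 saddle s [-0.0128  0.0055  0.0481] t 28.4
the job is handed in; nothing more can be done
closed
```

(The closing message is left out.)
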